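Turn the slide carriers over into the scanner nest

TASK

Swing the loader's leaf open, then load the slide carriers face-up into its pockets in ascending order of their number of windows, each into the pocket that bears the same pattern (one window in pocket 1, and so on; leave the pocket of a missing carrier empty). Swing the leaf right over so that all of them drop face-down into the black nest, then swing it back fully open, leaving every carrier lying flat and face-down in its own place of the nest. Leave the other things on the bench alone.

Things in the scene. Friction and masses are not known exactly. Their poses are not given: they have to be found in the camera images.
- leaf (a joint): hinged aluminium leaf of the flip-over loader, in rad: 0 = lying open on the robot's side, pockets up (loading position), pi = swung right over, upside-down on the black nest; it has stops at 0 and pi. Stiff hinge: it stays at any angle where it is left and takes up to 9 N at the handle. Leaf plate 306 mm along the hinge, from 10 to 78 mm away from it
- flipper: the loader's base, a grey plate 168 x 344 x 8 mm fixed on the bench (origin: centre of its underside), with a 44 mm high cheek at each end of the hinge; the black nest is on its +x side. When the leaf passes about 90 to 130 degrees the carriers topple out of it into the nest below, and the closing leaf beds them
- leaf_hinge (a point): middle of the hinge line, 33 mm above the table, fixed to the base. y runs along the hinge, x points level across from the open (loading) side, -x, to the nest side, +x; z up
- leaf_handle (a point): middle of the leaf's handle, a round steel bar 12 mm thick, 104 mm long, parallel to the hinge; free gap of 36 mm between bar and leaf. At leaf angle a it lies 120 cos(a) mm from the hinge towards the hinge point's -x, and 120 sin(a) mm above it. It can be pinched lightly with the gripper pointing down all the way, and turns between the fingers
- pocket1 (a point): centre of the floor of loading pocket 1 in the leaf (numbered 1 to 4 from the hinge's +y end, 75 mm apart; the floor is marked with its carrier's pattern of windows). 56 mm across the hinge by 69 mm along it; walls 9 mm high, but on the hinge side two tabs 24 mm high with 40 mm free between them. Leaf at 0: floor 22 mm above the table, axes as the hinge point's; the carrier's 64 mm lies along y
- pocket2 (a point): centre of the floor of loading pocket 2 in the leaf; otherwise as pocket 1
- pocket3 (a point): centre of the floor of loading pocket 3 in the leaf; otherwise as pocket 1
- pocket4 (a point): centre of the floor of loading pocket 4 in the leaf; otherwise as pocket 1
- nest1 (a point): centre of the floor of place 1 of the fixed black nest, where the carrier of pocket 1 lands face-down; axes as the hinge point's. 56 mm across the hinge by 70 mm along it, walls 9 mm high, the outer one sloping outwards, floor 18 mm above the table
- nest2 (a point): centre of the floor of place 2 of the fixed black nest; otherwise as nest 1
- nest3 (a point): centre of the floor of place 3 of the fixed black nest; otherwise as nest 1
- nest4 (a point): centre of the floor of place 4 of the fixed black nest; otherwise as nest 1
- carrier1_mid (a point): centre of slide carrier 1: an aluminium block 44 mm (its x) by 64 mm (its y) by 24 mm (its z), about 90 g, gripped across the 44 mm; its face (+z) is white with one large round glass window in the middle; the back (-z) is plain with a black pad. Starts lying face-up on the table. May be absent
- carrier2_mid (a point): centre of slide carrier 2: same block, its face with two round glass windows side by side along its length. May be absent
- carrier3_mid (a point): centre of slide carrier 3: same block, its face with three round glass windows in a row along its length. May be absent
- carrier4_mid (a point): centre of slide carrier 4: same block, its face with four small round glass windows in a square. May be absent
- dish: clear Petri dish, 92 mm diameter, 16 mm high, standing among the carriers; origin on its underside; a bystander to be left alone
- tipbox: blue and clear tip box, 87 x 122 x 74 mm; origin on its underside; a bystander to be left alone
- jar: amber jar, 60 mm diameter, 70 mm high; origin on its underside; a bystander to be left alone
- spatula: steel spatula, 180 mm long, lying; origin on its underside; a bystander to be left alone
- marker: white marker pen, 120 mm long, lying; origin on its underside; a bystander to be left alone
There are look-alikes about, which are no part of the job. Leave any blue or green look-alike of the part that bears carrier1_mid alone.

How it is judged:
On the way, in this order (a step that is already met when the one before it is completed fails the run):
1. the leaf is swung open to the loading side (value of joint leaf below 0.12 rad), for 0.2 s.
2. carrier 1 lies face-up in leaf pocket 1, released (x of carrier1_mid in the frame of pocket1 between -0.008 and 0.008 m and y of carrier1_mid in the frame of pocket1 between -0.008 and 0.008 m and z of carrier1_mid in the frame of pocket1 between 0.008 and 0.0155 m and angle between carrier1_mid's own z axis and vertical below 0.12 rad and linear speed of carrier1 below 0.03 m/s and contact force between the fingers and carrier1 below 0.3 N), for 0.2 s.
3. carrier 2 lies face-up in leaf pocket 2, released (x of carrier2_mid in the frame of pocket2 between -0.008 and 0.008 m and y of carrier2_mid in the frame of pocket2 between -0.008 and 0.008 m and z of carrier2_mid in the frame of pocket2 between 0.008 and 0.0155 m and angle between carrier2_mid's own z axis and vertical below 0.12 rad and linear speed of carrier2 below 0.03 m/s and contact force between the fingers and carrier2 below 0.3 N), for 0.2 s.
4. carrier 3 lies face-up in leaf pocket 3, released (x of carrier3_mid in the frame of pocket3 between -0.008 and 0.008 m and y of carrier3_mid in the frame of pocket3 between -0.008 and 0.008 m and z of carrier3_mid in the frame of pocket3 between 0.008 and 0.0155 m and angle between carrier3_mid's own z axis and vertical below 0.12 rad and linear speed of carrier3 below 0.03 m/s and contact force between the fingers and carrier3 below 0.3 N), for 0.2 s.
5. carrier 4 lies face-up in leaf pocket 4, released (x of carrier4_mid in the frame of pocket4 between -0.008 and 0.008 m and y of carrier4_mid in the frame of pocket4 between -0.008 and 0.008 m and z of carrier4_mid in the frame of pocket4 between 0.008 and 0.0155 m and angle between carrier4_mid's own z axis and vertical below 0.12 rad and linear speed of carrier4 below 0.03 m/s and contact force between the fingers and carrier4 below 0.3 N), for 0.2 s.
6. the leaf is swung right over with all carriers face-down beneath it (value of joint leaf above 2.95 rad and angle between each of carrier1_mid, carrier2_mid, carrier3_mid, carrier4_mid's own z axis and vertical above 2.9 rad), for 0.2 s.
At the end, for the whole second after the job is handed in: The leaf is back open (within 0.12 rad of its loading stop) and every carrier present lies at rest face-down and flat (within 0.12 rad) on the floor of its own place of the nest (centre within 10 mm of the place's centre along and across, within 4 mm in height) (value of joint leaf below 0.12 rad and x of carrier1_mid in the frame of nest1 between -0.01 and 0.01 m and y of carrier1_mid in the frame of nest1 between -0.01 and 0.01 m and z of carrier1_mid in the frame of nest1 between 0.008 and 0.0155 m and angle between each of carrier1_mid, carrier2_mid, carrier3_mid, carrier4_mid's own z axis and vertical above 3.02 rad and linear speed of each of carrier1, carrier2, carrier3, carrier4 below 0.02 m/s and x of carrier2_mid in the frame of nest2 between -0.01 and 0.01 m and y of carrier2_mid in the frame of nest2 between -0.01 and 0.01 m and z of carrier2_mid in the frame of nest2 between 0.008 and 0.0155 m and x of carrier3_mid in the frame of nest3 between -0.01 and 0.01 m and y of carrier3_mid in the frame of nest3 between -0.01 and 0.01 m and z of carrier3_mid in the frame of nest3 between 0.008 and 0.0155 m and x of carrier4_mid in the frame of nest4 between -0.01 and 0.01 m and y of carrier4_mid in the frame of nest4 between -0.01 and 0.01 m and z of carrier4_mid in the frame of nest4 between 0.008 and 0.0155 m); the robot touches nothing.
It fails at once if one of the bystanders is pushed more than 60 mm (distance of any of dish, tipbox, jar, spatula, marker from where it was at the start of the episode above 0.06 m).
It fails at once if a standing bystander is knocked over (angle between any of dish, tipbox, jar's own z axis and vertical above 0.6 rad).
Of carrier1, carrier2, carrier3, carrier4 only 3 to 4 are there at a start; the rules pass over those that are not, and their reading is None.
At some moment in a run one of carrier1, carrier2, carrier3, carrier4 may be knocked a few centimetres aside while the robot is not near it.
Once in a run the grip may slacken for a moment while it holds something.
It also fails if it takes over 210 s, if anything falls off the work surface, if the arm or the gripper's body presses on something with over 40 N, if the wrist force passes 120 N, or if a joint passes its speed limit or range.

ROBOT

A 6-joint arm with a two-finger parallel gripper is mounted at the origin on the work surface. World frame = base frame: x ahead of the robot, y to its left, z up, the work surface at z = 0. Lengths are in m, angles in rad, forces in N, time in s.
With the tool pointing down it reaches from about 0.325 to 0.9 m from the base axis. Payload 6.1 kg.
Tool frame: the origin (TCP) lies between the finger pads; the fingertips stand 19 mm ahead of it and the grasp point (between the pads) is the TCP; x points along the fingers, z is the direction in which the jaws open and shut, and the axes are right-handed (so a half turn about x gives the same grasp; the last joint's range is limited). The gripper opens to 87 mm and grips with 3 to 60 N. Pads are 19 mm wide; open, the fingers measure 117 mm over their backs; the gripper's body (75 mm by 190 mm) begins 51 mm behind the grasp point.
Start: joints at [-1.463, 0.22, 1.526, -0, 1.395, -0.126], TCP at [0.145, -0.608, 0.242] pointing down, gripper open.
Joint ranges: [-2.98, 2.98], [-0.91, 2.08], [0.09, 2.57], [-1.24, 4.39], [0.2, 2.65], [-2.68, 2.68]. Speed limits (rad/s): [2.57, 2.57, 3.01, 3.14, 3.14, 3.14].

INTERFACE

Orientations are given as [roll, pitch, yaw] about the fixed x, y, z axes, in that order (R = Rz(yaw) Ry(pitch) Rx(roll)).
In Python, from cell import env, capture, finish_job gives the robot as it stands.
- The arm moves only by the tool servo_tool, never from a script. Its arguments are lists of equal length, an entry for each row: "hand": the finger opening in mm, from 0 to 87; "travel": the shift along the tool's x, y, z in mm, a list of three; "angular": the turn, a rotation vector about the tool's x, y, z in rad, a list of three. In form: {"hand": [hand, ...], "travel": [[tx, ty, tz], ...], "angular": [[ax, ay, az], ...]}. A call has 1 to 12 rows; each row is the pose to reach, as a shift and turn from the pose commanded when the call began, along the tool's axes at that moment; what a row does not reach only later rows make up. A row lasts 1/8 s, in which the tool goes at most 62.5 mm and 10.7 degrees, less where a joint would pass 70% of its speed; a pose out of reach is approached as far as the arm can. A call with a gripper value outside its range is refused whole. The fingers move at their own pace and stop on an object; "newtons" is the grip in N (left out, the last holds). Time passes only in rows, so rows that repeat a pose let the fingers close. It gives the time, the measured TCP pose, the force and the opening at its end, in the units of the state.
- env.get_obs(): the state, without advancing time (a new reading comes with each control period).
- capture(name): name is "scene" or "top" or "wrist"; returns a dict with "img" (420x560x3 uint8, red, green, blue), "range_z" (420x560 float32, m along the optical axis (not along the pixel's ray), 0 where there is no reading), "intrinsics" (3x3 intrinsics, pixels), "k1" (the pictures are not rectified: a ray, as slopes to the right and down, at radius r is drawn at 1 + k1 r^2 times it, then the intrinsics apply), "xyz" and "attitude" of the camera in the world; the wrist camera has in their place "hand_eye" (4x4, takes a point from camera to tool coordinates, whose origin is the TCP and whose axes are the tool frame's). Camera axes: x right, y down, z forward; pixel columns grow to the right and rows downward; lengths in m; the calibration is good to about 2 mm. A picture is of the moment at which its call begins: read the wrist's pose just before it.
- finish_job(): hands the job in, once; it reports no verdict.
The state is a dict: "clock": time; "joints": joint angles; "joint_vel": joint speeds; "tau": joint torques, N m; "tcp_pos": TCP position; "eef_rot": TCP orientation; "force": force on the tool from outside, world axes, zero at the start; "torque": the same for the moment, N m; "width": opening from 0.0 (shut) to 1.0 (fully open).
Only numpy, scipy, OpenCV 4.12 (cv2) and the standard library are available. Lean on these libraries where they do the work, as an engineer would, in place of code of your own. Each camera call takes 0.05 s, during which the arm holds its last target.

## Working session

There is one attempt and no reset: what is moved stays moved. The work goes in short steps, Python scripts to look and compute and a tool call to move; the robot and the scene stay as the last step left them, time stands still between calls to the robot, and variables do not carry over. Pictures are saved under pics/ and viewed, and the job is handed in when it is done.

Besides the shell and the picture viewer there is one more tool, called after ">>>" as name(argument=value, ...), one argument or row to a line, values as JSON. servo_tool: Moves the arm, as the interface text tells. Its arguments: {"type":"object","properties":{"hand":{"type":"array","items":{"type":"number"}},"travel":{"type":"array","items":{"type":"array","items":{"type":"number"}}},"angular":{"type":"array","items":{"type":"array","items":{"type":"number"}}},"newtons":{"type":"number"}},"required":["hand","travel","angular"]}

```bash
ls; mkdir -p pics
python3 - <<'E'
from cell import env,capture
import cv2,numpy as np
print(env.get_obs())
for n in ["scene","top","wrist"]:
    c=capture(n); cv2.imwrite(f"pics/{n}0.png",c["img"][:,:,::-1]); print(n,{k:v for k,v in c.items() if k not in("img","range_z")}, c["range_z"].min(),c["range_z"].max())
E
```

```text
pics
{'clock': 0.0, 'joints': array([-1.46304589e+00,  2.21207609e-01,  1.52763580e+00, -4.64706563e-05,
        1.39472383e+00, -1.26075278e-01]), 'joint_vel': array([-2.39604936e-03, -2.96961543e-04, -2.56237247e-04, -2.47013074e-05,
        1.10897518e-03,  1.64664770e-05]), 'tau': array([ 1.57660084e-03, -4.94607925e+01, -3.87377572e+01,  6.99712895e-02,
        5.72527049e-02, -1.43485618e-04]), 'tcp_pos': array([ 0.14474426, -0.60738685,  0.24043565]), 'eef_rot': array([3.03867552, 1.56882121, 1.70171309]), 'force': array([ 0.18509075, -0.56679726,  0.50915879]), 'torque': array([-0.01993275,  0.02208389, -0.01231932]), 'width': 1.002274509735942}
scene {'intrinsics': array([[469.30692853,   0.        , 277.09685142],
       [  0.        , 469.30692853, 210.19051183],
       [  0.        ,   0.        ,   1.        ]]), 'k1': -0.00370673503149851, 'xyz': array([ 1.37198673, -0.55105342,  1.23602621]), 'attitude': array([-2.42294905,  0.01634254,  0.9929738 ])} 0.0 3.7366195
top {'intrinsics': array([[411.72567423,   0.        , 277.83695944],
       [  0.        , 411.72567423, 206.09161923],
       [  0.        ,   0.        ,   1.        ]]), 'k1': 0.03048089263310405, 'xyz': array([ 0.29379516, -0.00452076,  1.07919847]), 'attitude': array([-2.92866721e+00, -1.62815588e-03, -1.63338244e+00])} 0.0 2.1123977
wrist {'intrinsics': array([[335.02257951,   0.        , 276.93394899],
       [  0.        , 335.02257951, 207.19150179],
       [  0.        ,   0.        ,   1.        ]]), 'k1': 0.008504023731919916, 'hand_eye': array([[-1.80412877e-04, -2.45414714e-01,  9.69418169e-01,
        -1.42737246e-01],
       [ 1.44660882e-04, -9.69418181e-01, -2.45414690e-01,
         6.66955020e-02],
       [ 9.99999973e-01,  9.59609167e-05,  2.10397432e-04,
         2.94558790e-04],
       [ 0.00000000e+00,  0.00000000e+00,  0.00000000e+00,
         1.00000000e+00]])} 0.0 0.47092044
```

View pics/scene0.png

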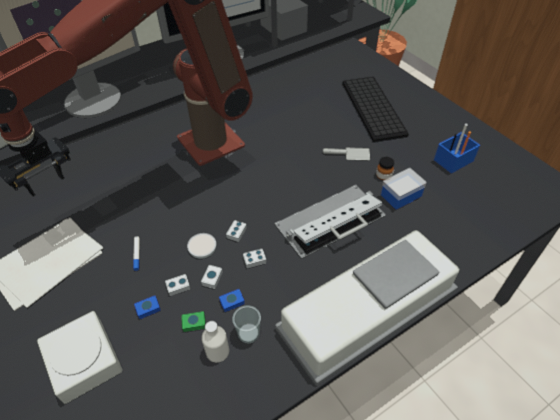

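View pics/top0.png

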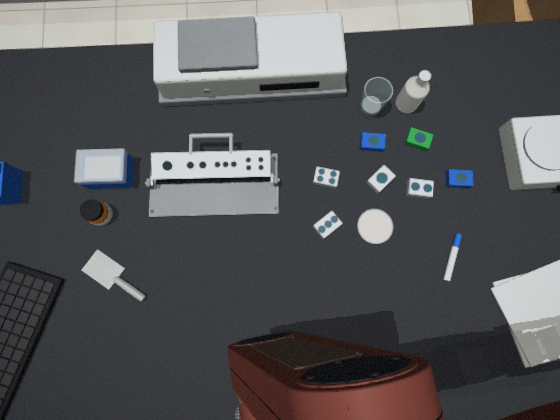

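View pics/wrist0.png

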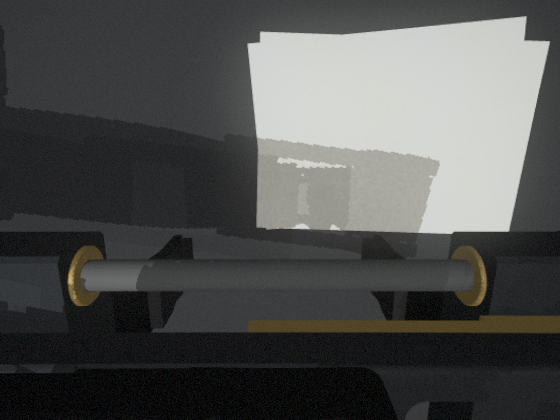

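```bash
cat > h.py <<'E'
import numpy as np,cv2
from scipy.spatial.transform import Rotation as R
from cell import env,capture
def grab(n,save=None):
    o=env.get_obs(); c=capture(n)
    if n=="wrist":
        T=np.eye(4);T[:3,:3]=R.from_euler("xyz",o["eef_rot"]).as_matrix();T[:3,3]=o["tcp_pos"]
        c["T"]=T@c["hand_eye"]
    else:
        T=np.eye(4);T[:3,:3]=R.from_euler("xyz",c["attitude"]).as_matrix();T[:3,3]=c["xyz"];c["T"]=T
    c["o"]=o
    if save: cv2.imwrite(f"pics/{save}.png",c["img"][:,:,::-1])
    return c
def rays(c,uv):
    uv=np.atleast_2d(np.asarray(uv,float));k=c["intrinsics"];k1=c["k1"]
    d=np.c_[(uv[:,0]-k[0,2])/k[0,0],(uv[:,1]-k[1,2])/k[1,1]];s=d.copy()
    for _ in range(8): s=d/(1+k1*(s**2).sum(1))[:,None]
    return np.c_[s,np.ones(len(s))]
def onplane(c,uv,z):
    d=rays(c,uv)@c["T"][:3,:3].T;p=c["T"][:3,3]
    return p+d*((z-p[2])/d[:,2])[:,None]
def ondepth(c,uv):
    uv=np.atleast_2d(uv);z=np.array([c["range_z"][int(round(v)),int(round(u))] for u,v in uv])
    return (rays(c,uv)*z[:,None])@c["T"][:3,:3].T+c["T"][:3,3]
def proj(c,P):
    P=np.atleast_2d(P);q=(P-c["T"][:3,3])@c["T"][:3,:3];s=q[:,:2]/q[:,2:]
    s=s*(1+c["k1"]*(s**2).sum(1))[:,None];k=c["intrinsics"]
    return s*[k[0,0],k[1,1]]+[k[0,2],k[1,2]]
def cloud(c):
    h,w=c["range_z"].shape;uu,vv=np.meshgrid(np.arange(w),np.arange(h))
    uv=np.c_[uu.ravel(),vv.ravel()]
    P=(rays(c,uv)*c["range_z"].ravel()[:,None])@c["T"][:3,:3].T+c["T"][:3,3]
    return P.reshape(h,w,3)
def crop(c,x0,y0,x1,y1,name,f=3):
    im=c["img"][y0:y1,x0:x1,::-1];cv2.imwrite(f"pics/{name}.png",cv2.resize(im,None,fx=f,fy=f,interpolation=cv2.INTER_CUBIC))
E
python3 - <<'E'
from h import *
c=grab("top")
crop(c,140,120,290,225,"topleaf",5)
crop(c,300,120,480,270,"topcar",4)
P=cloud(c)
for uv in [(211,135),(235,150),(165,165),(252,165),(165,178),(265,178),(165,200),(150,213),(278,213),(152,160),(278,160),(150,182),(275,180),(245,188)]:
    print(uv,P[uv[1],uv[0]].round(4))
s=grab("scene"); crop(s,260,170,400,260,"sceneleaf",5)
E
```

```text
(211, 135) [0.7091 0.1411 0.0745]
(235, 150) [ 6.922e-01  8.730e-02 -6.000e-04]
(165, 165) [0.6399 0.2638 0.0603]
(252, 165) [0.6253 0.0398 0.0631]
(165, 178) [0.6068 0.2655 0.0545]
(265, 178) [0.6011 0.0089 0.0196]
(165, 200) [0.5597 0.2777 0.0095]
(150, 213) [0.527  0.3174 0.0088]
(278, 213) [ 0.5062 -0.02    0.0077]
(152, 160) [0.6547 0.2964 0.0624]
(278, 160) [ 0.6564 -0.0295 -0.0016]
(150, 182) [0.6038 0.3093 0.0364]
(275, 180) [ 0.5875 -0.0172  0.0422]
(245, 188) [0.5804 0.0643 0.0064]
```

View pics/topleaf.png

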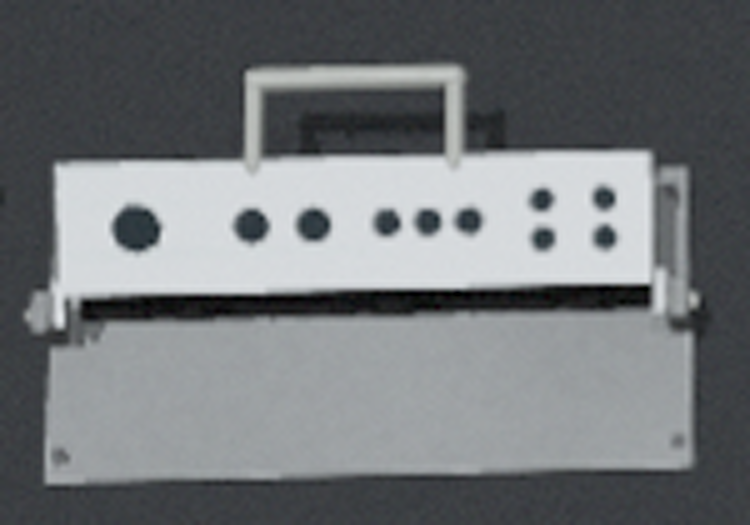

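View pics/topcar.png

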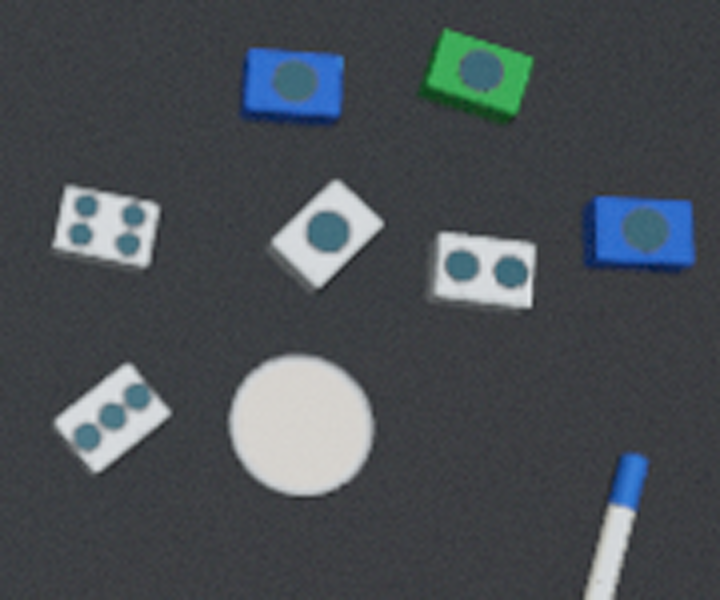

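View pics/sceneleaf.png

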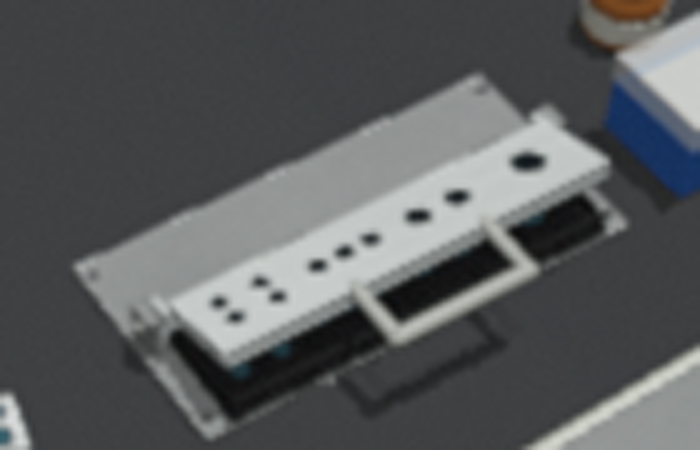

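Run:
```python
from h import *
c=grab("top")
uv=np.array([(45,484),(692,467),(685,165)])/5+[140,120]
P=onplane(c,uv,0.008);print(P.round(4))
e=P[0]-P[1];print(np.linalg.norm(e[:2]),np.linalg.norm((P[2]-P[1])[:2]),np.degrees(np.arctan2(e[1],e[0])))
# plate center from near edge mid + 84mm
ey=e/np.linalg.norm(e);ex=np.array([ey[1],-ey[0],0]);print("ctr",(P[0]+P[1])/2+ex*.084, "ctr2",(P[0]+P[2])/2)
# leaf outer bar
for z in (.07,.075,.08,.085): print(z,onplane(c,np.array([(248,73),(462,70)])/5+[140,120],z).round(4).tolist())
Q=cloud(c)
m=c["img"][:,:,0]*0
for v in range(148,182,3): print(v,[ (Q[v,u]*1000).round(0).astype(int).tolist() for u in (178,200,250)])
# hinge pins
print(ondepth(c,np.array([(40,310),(692,300)])/5+[140,120]).round(4))
# carriers: white mask
hsv=cv2.cvtColor(c["img"],cv2.COLOR_RGB2HSV)
```

```text
[[ 0.5171  0.3202  0.008 ]
 [ 0.5049 -0.021   0.008 ]
 [ 0.6733 -0.0278  0.008 ]]
0.3414578274326774 0.1685236273624193 87.9566394159263
ctr [0.59498197 0.14662858 0.008     ] ctr2 [0.59522935 0.14624288 0.008     ]
0.07 [[0.7154, 0.1971, 0.07], [0.7104, 0.0862, 0.07]]
0.075 [[0.7133, 0.1961, 0.075], [0.7083, 0.0858, 0.075]]
0.08 [[0.7112, 0.1951, 0.08], [0.7063, 0.0853, 0.08]]
0.085 [[0.7091, 0.1941, 0.085], [0.7042, 0.0849, 0.085]]
148 [[707, 244, 0], [704, 183, 0], [696, 46, -3]]
151 [[699, 244, 0], [694, 183, 2], [661, 43, 71]]
154 [[664, 228, 70], [661, 172, 70], [652, 43, 72]]
157 [[656, 228, 69], [653, 172, 69], [646, 44, 68]]
160 [[650, 229, 64], [647, 173, 62], [638, 44, 67]]
163 [[644, 231, 60], [639, 173, 63], [631, 45, 63]]
166 [[634, 230, 63], [631, 174, 62], [625, 45, 57]]
169 [[628, 231, 57], [623, 174, 61], [617, 46, 57]]
172 [[619, 231, 60], [617, 175, 56], [608, 46, 59]]
175 [[612, 232, 57], [609, 175, 56], [601, 47, 55]]
178 [[606, 233, 51], [602, 176, 54], [603, 49, 23]]
181 [[607, 240, 20], [604, 183, 17], [596, 49, 16]]
[[ 0.6023  0.3126  0.0427]
 [ 0.5895 -0.0262  0.0333]]
```

```bash
cat >> h.py <<'E'
HY=np.radians(-2.04)   # hinge frame yaw
H=np.array([0.595,0.1465,0.033])
def down(yaw):
    "tool pointing down, jaw axis (tool z) at world yaw"
    z=np.array([np.cos(yaw),np.sin(yaw),0]);x=np.array([0,0,-1.]);return np.c_[x,np.cross(z,x),z]
def rel(pos,yaw,o=None):
    o=o or env.get_obs();R0=R.from_euler("xyz",o["eef_rot"]).as_matrix()
    y0=np.arctan2(R0[1,2],R0[0,2])
    return (R0.T@(np.array(pos)-o["tcp_pos"])*1000).round(1), R.from_matrix(R0.T@down(yaw)).as_rotvec().round(4)
def pose():
    o=env.get_obs();R0=R.from_euler("xyz",o["eef_rot"]).as_matrix()
    return o["tcp_pos"],np.degrees(np.arctan2(R0[1,2],R0[0,2])),o
E
python3 - <<'E'
from h import *
p,y,o=pose();print(p,y);print(R.from_euler("xyz",o["eef_rot"]).as_matrix().round(3))
h=H+[.115,-.004,.1]
for yy in (0,np.pi): print(rel(h,HY+yy))
E
```

```text
[ 0.14477268 -0.6078061   0.24115108] -76.60324607551708
[[-0.     0.973  0.232]
 [ 0.001  0.232 -0.973]
 [-1.     0.    -0.001]]
(array([ 108.6,  723.7, -598.9]), array([-1.3014e+00, -5.0000e-04, -5.0000e-04]))
(array([ 108.6,  723.7, -598.9]), array([ 1.8402e+00, -5.0000e-04,  6.0000e-04]))
```

>>> servo_tool(
  hand=[60, 60, 60, 60, 60, 60, 60, 60, 60, 60, 60, 60],
  travel=[
    [0, 60, -50],
    [0, 120, -100],
    [0, 180, -150],
    [0, 240, -200],
    [0, 290, -240],
    [0, 340, -285],
    [0, 390, -325],
    [0, 440, -365],
    [0, 485, -405],
    [0, 530, -440],
    [0, 570, -475],
    [0, 610, -507],
  ],
  angular=[
    [-0.1, 0, 0],
    [-0.2, 0, 0],
    [-0.3, 0, 0],
    [-0.4, 0, 0],
    [-0.5, 0, 0],
    [-0.6, 0, 0],
    [-0.7, 0, 0],
    [-0.8, 0, 0],
    [-0.9, 0, 0],
    [-1.0, 0, 0],
    [-1.1, 0, 0],
    [-1.2, 0, 0],
  ],
  newtons=8,
)

```text
clock: 1.8
tcp_pos: [0.5957, -0.006, 0.2418]
eef_rot: [-0.325, 1.57, -0.458]
force: [0.2, -0.4, 0.3]
width: 0.688
```

Run:
```python
from h import *
p,y,o=pose();print(p,y,o["joints"].round(3),o["clock"])
h=H+[.115,-.004,.14]
print(rel(h,HY))
```

```text
[ 0.59568143 -0.00602126  0.24176419] -7.650842711559448 [-0.142  0.15   1.606 -0.     1.384 -0.009] 1.8
(array([ 68.8, 162.4,  93.5]), array([-0.0979,  0.0007,  0.0003]))
```

>>> servo_tool(
  hand=[60, 60, 60, 60, 60, 60],
  travel=[
    [0, 55, 30],
    [10, 110, 60],
    [20, 162, 93.5],
    [20, 162, 93.5],
    [20, 162, 93.5],
    [20, 162, 93.5],
  ],
  angular=[
    [-0.03, 0, 0],
    [-0.06, 0, 0],
    [-0.098, 0, 0],
    [-0.098, 0, 0],
    [-0.098, 0, 0],
    [-0.098, 0, 0],
  ],
)

```text
clock: 2.55
tcp_pos: [0.7093, 0.1386, 0.2229]
eef_rot: [-0.1, 1.569, -0.141]
force: [-0.2, 0.0, -0.1]
width: 0.687
```

Run:
```python
from h import *
p,y,o=pose();print(p,y,o["joints"].round(3),o["clock"])
w=grab("wrist","w1");t=grab("top","t1")
```

```text
[0.70931125 0.1385729  0.22291743] -2.3162566911253992 [ 0.084  0.463  1.256 -0.     1.421  0.125] 2.55
```

View pics/w1.png

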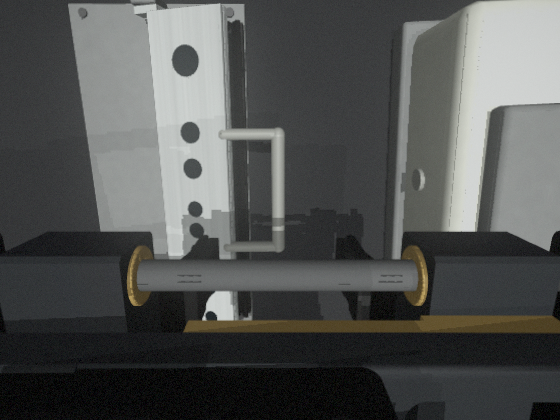

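View pics/t1.png

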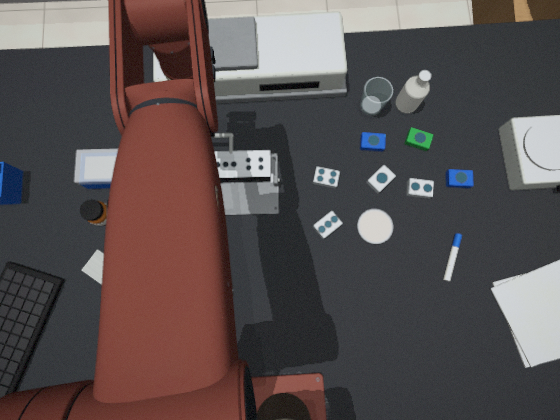

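Run:
```python
from h import *
w=grab("wrist")
for z in (.06,.066,.072): print(z,onplane(w,[(279,145),(279,235),(279,190)],z).round(4).tolist())
print(ondepth(w,[(279,150),(279,190),(279,230)]).round(4))
# base plate corners far (+y) at z=.008; hinge cheek
print(onplane(w,[(70,5),(245,5),(100,253)],.008).round(4))
print(ondepth(w,[(186,60),(191,132),(193,168)]).round(4))
```

```text
0.06 [[0.7136, 0.185, 0.06], [0.7103, 0.0998, 0.06], [0.712, 0.1438, 0.06]]
0.066 [[0.7136, 0.1854, 0.066], [0.7103, 0.1019, 0.066], [0.712, 0.145, 0.066]]
0.072 [[0.7135, 0.1858, 0.072], [0.7103, 0.1039, 0.072], [0.712, 0.1462, 0.072]]
[[0.7134 0.1815 0.0717]
 [0.712  0.1463 0.0725]
 [0.7105 0.1087 0.0718]]
[[0.5205 0.3204 0.008 ]
 [0.6866 0.3143 0.008 ]
 [0.5056 0.0688 0.008 ]]
[[0.6384 0.2584 0.0627]
 [0.636  0.1996 0.0611]
 [0.6347 0.1677 0.0618]]
```

Run:
```python
from h import *
w=grab("wrist");Q=cloud(w)
for v in (60,120,200):
  print(v,[(u,(Q[v,u]*1000).round(0).astype(int).tolist()) for u in range(385,500,12)])
t=grab("top");Q=cloud(t)
for u in (262,300): print(u,[(v,(Q[v,u]*1000).round(0).astype(int).tolist()) for v in range(60,110,5)])
print(rel([.712,.145,.130],HY),rel([.712,.145,.066],HY))
```

```text
60 [(385, [824, 262, 0]), (397, [830, 258, 18]), (409, [838, 256, 28]), (421, [840, 252, 51]), (433, [840, 248, 74]), (445, [840, 245, 95]), (457, [841, 242, 110]), (469, [846, 241, 117]), (481, [853, 240, 119]), (493, [861, 240, 119])]
120 [(385, [827, 203, 0]), (397, [831, 202, 25]), (409, [841, 202, 30]), (421, [840, 202, 59]), (433, [840, 202, 83]), (445, [841, 201, 101]), (457, [843, 201, 114]), (469, [849, 201, 119]), (481, [857, 200, 119]), (493, [859, 200, 130])]
200 [(385, [830, 116, 0]), (397, [833, 122, 29]), (409, [840, 125, 42]), (421, [840, 131, 70]), (433, [840, 137, 93]), (445, [841, 141, 111]), (457, [847, 142, 117]), (469, [855, 142, 119]), (481, [860, 143, 125]), (493, [861, 146, 138])]
262 [(60, [886, -2, 121]), (65, [873, -2, 120]), (70, [859, -1, 120]), (75, [845, 0, 119]), (80, [843, 1, 99]), (85, [838, 2, 81]), (90, [838, 3, 54]), (95, [836, 4, 30]), (100, [833, 5, 7]), (105, [822, 6, -2])]
300 [(60, [881, -100, 119]), (65, [866, -99, 121]), (70, [853, -98, 119]), (75, [842, -97, 114]), (80, [842, -99, 89]), (85, [839, -100, 69]), (90, [843, -102, 34]), (95, [833, -102, 23]), (100, [828, -103, 3]), (105, [812, -101, 6])]
(array([92.7,  6.1,  2.2]), array([-0.0045,  0.0014, -0.0002])) (array([156.7,   6.1,   2.2]), array([-0.0045,  0.0014, -0.0002]))
```

>>> servo_tool(
  hand=[36, 36, 36, 36, 36, 36, 36, 36],
  travel=[
    [40, 6, 2.2],
    [80, 6, 2.2],
    [90, 6, 2.2],
    [90, 6, 2.2],
    [120, 6, 2.2],
    [145, 6, 2.2],
    [156, 6, 2.2],
    [156, 6, 2.2],
  ],
  angular=[
    [-0.0045, 0, 0],
    [-0.0045, 0, 0],
    [-0.0045, 0, 0],
    [-0.0045, 0, 0],
    [-0.0045, 0, 0],
    [-0.0045, 0, 0],
    [-0.0045, 0, 0],
    [-0.0045, 0, 0],
  ],
)

```text
clock: 3.8
tcp_pos: [0.7122, 0.1457, 0.0664]
eef_rot: [0.168, 1.57, 0.133]
force: [-1.4, 0.1, 0.8]
width: 0.412
```

Run:
```python
from h import *
p,y,o=pose();print(p,y,o["force"],o["clock"])
w=grab("wrist","w2")
```

```text
[0.71223391 0.1457133  0.06637937] -1.9834141898114004 [-1.3985671   0.07491677  0.84511251] 3.8
```

View pics/w2.png

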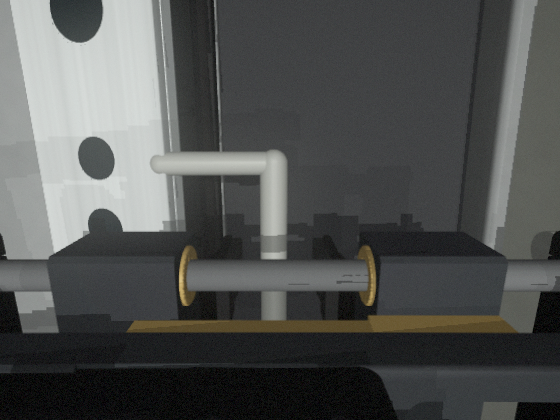

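>>> servo_tool(
  hand=[0, 0, 0, 0, 0, 0, 0, 0, 0, 0, 0, 0],
  travel=[
    [0, 0, 0],
    [0, 0, 0],
    [0, 0, 0],
    [-18, 0, -7],
    [-39, 0, -19],
    [-56, 0, -35],
    [-70, 0, -55],
    [-80, 0, -76],
    [-86, 0, -100],
    [-86.5, 0, -124],
    [-82.5, 0, -147],
    [-74, 0, -170],
  ],
  angular=[
    [0, 0, 0],
    [0, 0, 0],
    [0, 0, 0],
    [0, 0, 0],
    [0, 0, 0],
    [0, 0, 0],
    [0, 0, 0],
    [0, 0, 0],
    [0, 0, 0],
    [0, 0, 0],
    [0, 0, 0],
    [0, 0, 0],
  ],
  newtons=15,
)

```text
clock: 5.35
tcp_pos: [0.5448, 0.1519, 0.1439]
eef_rot: [0.133, 1.561, 0.098]
force: [4.0, 1.9, 3.3]
width: 0.129
```

Run:
```python
from h import *
p,y,o=pose();print(p,y,o["force"],o["width"]*87,o["clock"])
w=grab("wrist","w3");grab("scene","s3")
```

```text
[0.54483142 0.15187114 0.14389054] -1.981198703067822 [4.04260302 1.88051734 3.3490206 ] 11.188296120390483 5.35
```

View pics/w3.png

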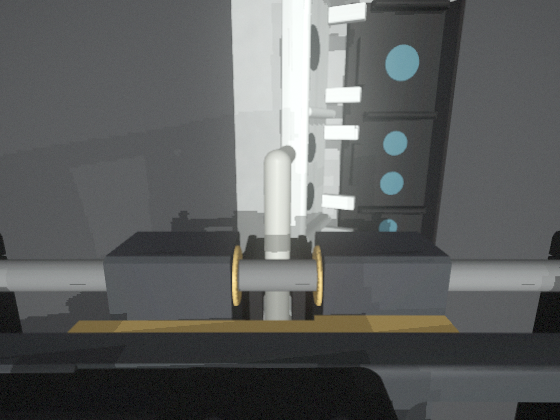

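View pics/s3.png

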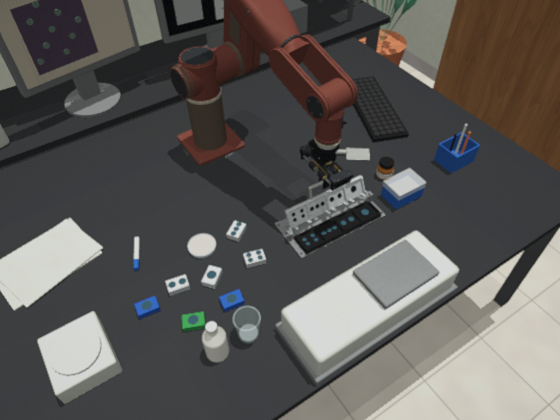

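>>> servo_tool(
  hand=[0, 0, 0, 0, 0, 0, 0, 0, 0, 0, 0],
  travel=[
    [10, 0, -15],
    [25.5, 0, -33],
    [44.5, 0, -47.5],
    [60.5, 0, -56],
    [77.5, 0, -61.5],
    [93, 0, -64.5],
    [102.5, 0, -65],
    [107, 0, -65],
    [108.5, 0, -65],
    [108.5, 0, -65],
    [108.5, 0, -65],
  ],
  angular=[
    [0, 0, 0],
    [0, 0, 0],
    [0, 0, 0],
    [0, 0, 0],
    [0, 0, 0],
    [0, 0, 0],
    [0, 0, 0],
    [0, 0, 0],
    [0, 0, 0],
    [0, 0, 0],
    [0, 0, 0],
  ],
)

```text
clock: 6.82
tcp_pos: [0.4759, 0.1539, 0.0304]
eef_rot: [-3.133, 1.569, 3.116]
force: [-4.1, 2.3, -1.0]
width: 0.116
```

Run:
```python
from h import *
p,y,o=pose();print(p,y,o["force"],o["width"]*87,o["clock"])
w=grab("wrist","w4")
```

```text
[0.47587692 0.15392697 0.03041774] -1.9814997907163752 [-4.12932643  2.33072243 -0.99858811] 10.12486289217462 6.825
```

View pics/w4.png

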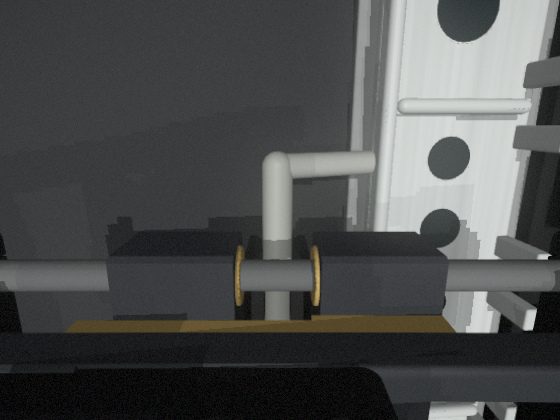

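>>> servo_tool(
  hand=[36, 36, 36, 36, 36, 36, 36, 36, 36, 36, 36, 36],
  travel=[
    [0, 0, 0],
    [0, 0, 0],
    [-30, 0, 0],
    [-80, 0, 0],
    [-140, -10, 10],
    [-200, -25, 30],
    [-250, -40, 50],
    [-300, -70, 75],
    [-320, -70, 75],
    [-320, -70, 75],
    [-320, -70, 75],
    [-320, -70, 75],
  ],
  angular=[
    [0, 0, 0],
    [0, 0, 0],
    [0, 0, 0],
    [0, 0, 0],
    [0, 0, 0],
    [0, 0, 0],
    [0, 0, 0],
    [0, 0, 0],
    [0, 0, 0],
    [0, 0, 0],
    [0, 0, 0],
    [0, 0, 0],
  ],
)

```text
clock: 8.38
tcp_pos: [0.5487, 0.0816, 0.3492]
eef_rot: [-3.088, 1.568, -3.122]
force: [-0.6, 0.8, -1.2]
width: 0.412
```

Run:
```python
from h import *
p,y,o=pose();print(p,y,o["force"],o["width"]*87,o["clock"])
w=grab("wrist","w5"); grab("top","t5")
import pickle;pickle.dump(w,open("w5.pkl","wb"))
```

```text
[0.54865464 0.08161463 0.34917827] -1.9458160498201533 [-0.58001264  0.82445493 -1.17674099] 35.85439460945801 8.375
```

View pics/w5.png

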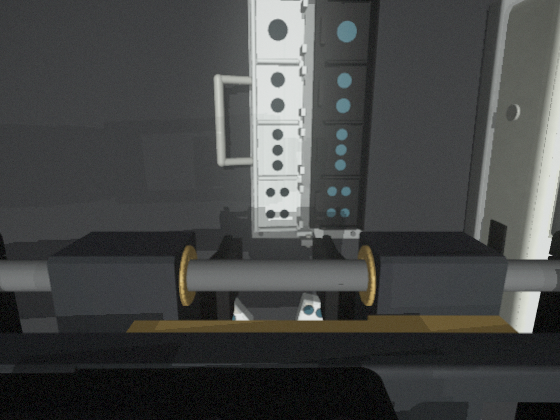

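View pics/t5.png

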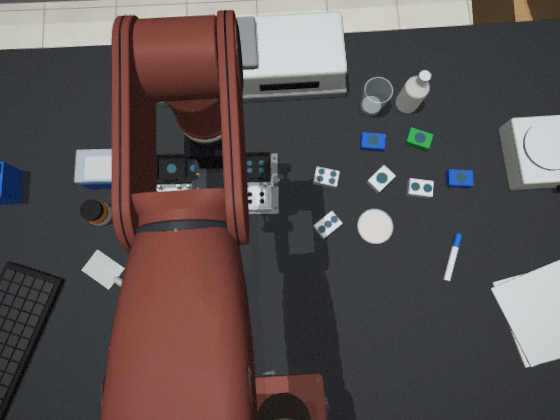

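Run:
```python
from h import *
import pickle
w=pickle.load(open("w5.pkl","rb"));im=w["img"]
hsv=cv2.cvtColor(im,cv2.COLOR_RGB2HSV)
def blobs(m,lo,hi):
    n,l,s,c=cv2.connectedComponentsWithStats(m.astype(np.uint8))
    return [(c[i],s[i,4]) for i in range(1,n) if lo<s[i,4]<hi]
leaf=np.zeros(im.shape[:2],bool);leaf[0:228,252:304]=1
d=[(tuple(c.round(1)),a,onplane(w,c,.022)[0].round(4)) for c,a in blobs((im.max(2)<110)&leaf,25,600)]
nest=np.zeros_like(leaf);nest[0:225,315:372]=1
e=[(tuple(c.round(1)),a,onplane(w,c,.018)[0].round(4)) for c,a in blobs((hsv[...,1]>60)&(hsv[...,2]>60)&nest,25,800)]
for x in d: print("leaf",x)
for x in e: print("nest",x)
```

```text
leaf ((np.float64(277.5), np.float64(29.4)), np.int32(290), array([0.5545, 0.2624, 0.022 ]))
leaf ((np.float64(277.4), np.float64(79.2)), np.int32(128), array([0.5525, 0.203 , 0.022 ]))
leaf ((np.float64(277.4), np.float64(104.9)), np.int32(124), array([0.5513, 0.1707, 0.022 ]))
leaf ((np.float64(277.0), np.float64(134.1)), np.int32(70), array([0.5495, 0.1324, 0.022 ]))
leaf ((np.float64(277.2), np.float64(149.6)), np.int32(75), array([0.5491, 0.1114, 0.022 ]))
leaf ((np.float64(277.1), np.float64(165.0)), np.int32(70), array([0.5482, 0.0901, 0.022 ]))
leaf ((np.float64(270.0), np.float64(191.8)), np.int32(49), array([0.5368, 0.0521, 0.022 ]))
leaf ((np.float64(284.2), np.float64(191.7)), np.int32(51), array([0.5571, 0.0516, 0.022 ]))
leaf ((np.float64(270.2), np.float64(213.8)), np.int32(53), array([0.5358, 0.0195, 0.022 ]))
leaf ((np.float64(283.9), np.float64(213.5)), np.int32(51), array([0.5558, 0.0192, 0.022 ]))
nest ((np.float64(346.5), np.float64(31.0)), np.int32(334), array([0.6431, 0.2583, 0.018 ]))
nest ((np.float64(344.2), np.float64(80.1)), np.int32(172), array([0.6411, 0.1993, 0.018 ]))
nest ((np.float64(342.7), np.float64(105.2)), np.int32(164), array([0.6396, 0.1673, 0.018 ]))
nest ((np.float64(341.4), np.float64(134.0)), np.int32(105), array([0.6383, 0.1293, 0.018 ]))
nest ((np.float64(340.7), np.float64(149.4)), np.int32(100), array([0.6377, 0.1084, 0.018 ]))
nest ((np.float64(340.0), np.float64(164.7)), np.int32(96), array([0.637, 0.087, 0.018]))
nest ((np.float64(331.7), np.float64(191.0)), np.int32(72), array([0.6256, 0.0496, 0.018 ]))
nest ((np.float64(345.5), np.float64(190.9)), np.int32(75), array([0.6453, 0.0489, 0.018 ]))
nest ((np.float64(330.6), np.float64(212.1)), np.int32(62), array([0.6242, 0.0181, 0.018 ]))
nest ((np.float64(344.5), np.float64(212.2)), np.int32(72), array([0.6444, 0.0172, 0.018 ]))
```

```bash
cat >> h.py <<'E'
HC=np.array([.5948,.1474]);EX=np.array([.9994,-.0357]);EY=np.array([.0357,.9994])
def pocket(k): return HC-.0442*EX+(2.5-k)*.075*EY
def nestc(k): return HC+.0442*EX+(2.5-k)*.075*EY
def carriers(c,zt=.024,lo=150,hi=40000,v=150,roi=None):
    """white blocks: world centre, yaw of the 44mm axis, sizes, number of windows"""
    im=c["img"];hsv=cv2.cvtColor(im,cv2.COLOR_RGB2HSV)
    m=((hsv[...,1]<45)&(hsv[...,2]>v)).astype(np.uint8)
    if roi: z=np.zeros_like(m);z[roi[1]:roi[3],roi[0]:roi[2]]=1;m*=z
    cs,h=cv2.findContours(m,cv2.RETR_CCOMP,cv2.CHAIN_APPROX_NONE);out=[]
    for i,k in enumerate(cs):
        if h[0,i,3]>=0 or not lo<cv2.contourArea(k)<hi: continue
        P=onplane(c,k[:,0,:],zt)[:,:2]
        (cx,cy),(a,b),t=cv2.minAreaRect((P*1000).astype(np.float32))
        th=t if a<b else t+90
        L=max(a,b);S=min(a,b)
        if not(50<L<80 and 33<S<58): continue
        nh=0;j=h[0,i,2];hol=[]
        while j>=0:
            if cv2.contourArea(cs[j])>6: nh+=1;mm=cv2.moments(cs[j]);hol.append(onplane(c,[(mm["m10"]/mm["m00"],mm["m01"]/mm["m00"])],zt)[0,:2])
            j=h[0,j,0]
        mm=cv2.moments(k)
        out.append(dict(c=np.array([cx,cy])/1000,S=S,L=L,yaw=(th+90)%180-90,n=nh,hol=np.mean(hol,0) if hol else None,px=(mm["m10"]/mm["m00"],mm["m01"]/mm["m00"])))
    return out
E
python3 - <<'E'
from h import *
c=grab("top")
for q in carriers(c,lo=80): print({k:np.round(v,4) if v is not None else v for k,v in q.items()})
for k in range(1,5): print(k,pocket(k))
E
```

```text
{'c': array([ 0.5493, -0.4005]), 'S': np.float64(44.0697), 'L': np.float64(62.642), 'yaw': np.float64(-11.1463), 'n': np.int64(2), 'hol': array([ 0.5501, -0.4012]), 'px': array([420.8271, 187.05  ])}
{'c': array([ 0.5952, -0.1543]), 'S': np.float64(44.6544), 'L': np.float64(63.7451), 'yaw': np.float64(-15.3438), 'n': np.int64(2), 'hol': array([ 0.5958, -0.1549]), 'px': array([326.7526, 176.0297])}
{'c': array([ 0.5809, -0.3007]), 'S': np.float64(42.9719), 'L': np.float64(64.2749), 'yaw': np.float64(41.2068), 'n': np.int64(1), 'hol': array([ 0.5818, -0.3003]), 'px': array([381.5793, 177.6374])}
1 [0.55464277 0.26141044]
2 [0.55196527 0.18645544]
3 [0.54928777 0.11150044]
4 [0.54661027 0.03654544]
```

Run:
```python
from h import *
print(rel([.625,-.351,.22],np.radians(41.2)))
```

```text
(array([ 129.9, -429.7,   90.9]), array([-7.531e-01, -1.700e-03, -5.000e-04]))
```

>>> servo_tool(
  hand=[60, 60, 60, 60, 60, 60, 60, 60, 60, 60, 60],
  travel=[
    [0, -50, 10],
    [10, -105, 20],
    [30, -160, 30],
    [50, -215, 40],
    [70, -270, 55],
    [90, -325, 65],
    [110, -380, 80],
    [130, -430, 91],
    [130, -430, 91],
    [130, -430, 91],
    [130, -430, 91],
  ],
  angular=[
    [-0.1, 0, 0],
    [-0.2, 0, 0],
    [-0.3, 0, 0],
    [-0.4, 0, 0],
    [-0.5, 0, 0],
    [-0.6, 0, 0],
    [-0.7, 0, 0],
    [-0.753, 0, 0],
    [-0.753, 0, 0],
    [-0.753, 0, 0],
    [-0.753, 0, 0],
  ],
)

```text
clock: 9.9
tcp_pos: [0.6262, -0.3503, 0.2224]
eef_rot: [-1.172, 1.569, -0.452]
force: [0.0, -0.1, -0.4]
width: 0.691
```

Run:
```python
from h import *
p,y,o=pose();print(p,y,o["clock"])
w=grab("wrist","w6")
for q in carriers(w,lo=400,roi=(0,0,560,232)): print({k:np.round(v,4) if v is not None else v for k,v in q.items()})
for q in carriers(grab("top"),lo=80): print({k:np.round(v,4) if v is not None else v for k,v in q.items()})
```

```text
[ 0.62623123 -0.35030384  0.22237697] 41.24261288470444 9.9
{'c': array([ 0.5486, -0.4011]), 'S': np.float64(43.6489), 'L': np.float64(62.9032), 'yaw': np.float64(-11.5715), 'n': np.int64(2), 'hol': array([ 0.5488, -0.401 ]), 'px': array([187.4713, 175.1013])}
{'c': array([ 0.5807, -0.3   ]), 'S': np.float64(43.0947), 'L': np.float64(63.6541), 'yaw': np.float64(40.2666), 'n': np.int64(1), 'hol': array([ 0.5805, -0.3004]), 'px': array([275.6399, 119.5442])}
{'c': array([ 0.5941, -0.1556]), 'S': np.float64(43.5761), 'L': np.float64(63.22), 'yaw': np.float64(-15.6002), 'n': np.int64(1), 'hol': array([ 0.5995, -0.1731]), 'px': array([386.0535,  19.6754])}
{'c': array([ 0.466 , -0.1462]), 'S': np.float64(43.7041), 'L': np.float64(63.9308), 'yaw': np.float64(34.7599), 'n': np.int64(0), 'hol': None, 'px': array([327.4745, 224.1331])}
{'c': array([ 0.5316, -0.0126]), 'S': np.float64(36.3154), 'L': np.float64(79.3774), 'yaw': np.float64(56.7065), 'n': np.int64(1), 'hol': array([ 0.5172, -0.0128]), 'px': array([275.2153, 201.5135])}
{'c': array([ 0.5952, -0.1543]), 'S': np.float64(44.649), 'L': np.float64(63.8014), 'yaw': np.float64(-15.4537), 'n': np.int64(3), 'hol': array([ 0.5941, -0.1486]), 'px': array([325.5742, 176.3698])}
```

View pics/w6.png

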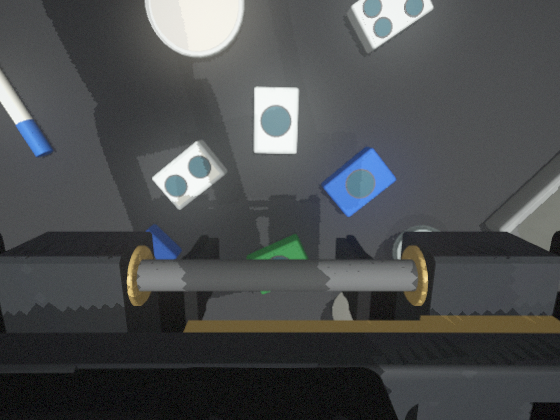

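Run:
```python
from h import *
print(rel([.5806,-.3002,.1],np.radians(40.3)));print(rel([.5806,-.3002,.029],np.radians(40.3)))
```

```text
(array([122.5,  68.1,  -1.3]), array([0.0167, 0.0006, 0.0019]))
(array([193.5,  68.2,  -1.4]), array([0.0167, 0.0006, 0.0019]))
```

>>> servo_tool(
  hand=[62, 62, 62, 62, 62, 62, 62, 62, 0, 0, 0, 0],
  travel=[
    [30, 30, -1],
    [70, 55, -1.4],
    [110, 68, -1.4],
    [140, 68, -1.4],
    [170, 68, -1.4],
    [185, 68, -1.4],
    [193.5, 68, -1.4],
    [193.5, 68, -1.4],
    [193.5, 68, -1.4],
    [193.5, 68, -1.4],
    [193.5, 68, -1.4],
    [193.5, 68, -1.4],
  ],
  angular=[
    [0.017, 0.0006, 0.002],
    [0.017, 0.0006, 0.002],
    [0.017, 0.0006, 0.002],
    [0.017, 0.0006, 0.002],
    [0.017, 0.0006, 0.002],
    [0.017, 0.0006, 0.002],
    [0.017, 0.0006, 0.002],
    [0.017, 0.0006, 0.002],
    [0.017, 0.0006, 0.002],
    [0.017, 0.0006, 0.002],
    [0.017, 0.0006, 0.002],
    [0.017, 0.0006, 0.002],
  ],
  newtons=25,
)

```text
clock: 11.5
tcp_pos: [0.5803, -0.3016, 0.0284]
eef_rot: [1.791, 1.57, 2.493]
force: [-0.1, 0.8, 4.8]
width: 0.507
```

Run:
```python
from h import *
p,y,o=pose();print(p,y,o["clock"],o["width"]*87,o["force"])
k=pocket(1)
for z in (.09,.055): print(rel([*k,z],np.radians(-2.05)))
```

```text
[ 0.58032419 -0.30163322  0.02842809] 40.19039184132806 11.5 44.1332993018721 [-0.14683046  0.8395333   4.77197804]
(array([-61.3, 446.7, 343.7]), array([ 7.372e-01, -4.000e-04, -6.000e-04]))
(array([-26.3, 446.7, 343.7]), array([ 7.372e-01, -4.000e-04, -6.000e-04]))
```

>>> servo_tool(
  hand=[0, 0, 0, 0, 0, 0, 0, 0, 0, 0, 0, 0],
  travel=[
    [-40, 0, 0],
    [-70, 15, 12],
    [-70, 60, 45],
    [-70, 108, 83],
    [-70, 156, 120],
    [-70, 204, 157],
    [-70, 252, 194],
    [-70, 300, 231],
    [-70, 348, 268],
    [-70, 396, 305],
    [-70, 430, 331],
    [-70, 446, 343],
  ],
  angular=[
    [0, 0, 0],
    [0.05, 0, 0],
    [0.12, 0, 0],
    [0.2, 0, 0],
    [0.28, 0, 0],
    [0.36, 0, 0],
    [0.44, 0, 0],
    [0.52, 0, 0],
    [0.6, 0, 0],
    [0.68, 0, 0],
    [0.737, 0, 0],
    [0.737, 0, 0],
  ],
)

```text
clock: 13.0
tcp_pos: [0.5532, 0.2628, 0.0978]
eef_rot: [2.766, 1.568, 2.733]
force: [-0.0, -0.8, -1.5]
width: 0.506
```

>>> servo_tool(
  hand=[0, 0],
  travel=[
    [0, 0, 0],
    [0, 0, 0],
  ],
  angular=[
    [0, 0, 0],
    [0, 0, 0],
  ],
)

```text
clock: 13.25
tcp_pos: [0.5541, 0.2593, 0.0979]
eef_rot: [3.067, 1.568, 3.031]
force: [-0.4, -0.5, -0.4]
width: 0.503
```

Run:
```python
from h import *
p,y,o=pose();print(p,y,o["clock"],o["width"]*87,o["force"])
k=pocket(1)
for z in (.09,.055): print(rel([*k,z],np.radians(-2.05)))
w=grab("wrist","w7");grab("scene","s7")
```

```text
[0.55408911 0.25934744 0.09786605] -2.050723976340413 13.25 43.71835758447584 [-0.35617194 -0.47345444 -0.37035431]
(array([7.9, 2.1, 0.5]), array([-0.    , -0.0024, -0.0002]))
(array([42.9,  2.1,  0.6]), array([-0.    , -0.0024, -0.0002]))
```

View pics/w7.png

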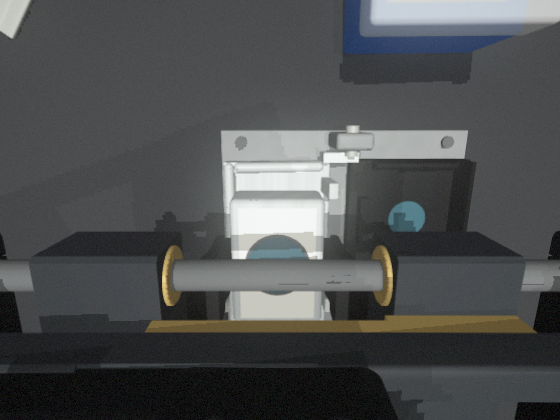

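Run:
```python
from h import *
w=grab("wrist");crop(w,210,120,350,240,"w7c",5)
e=onplane(w,[(278,193)],.0935)[0];print(e, e[:2]-.032*EY, pocket(1))
```

```text
[0.55626594 0.29470132 0.0935    ] [0.55512354 0.26272052] [0.55464277 0.26141044]
```

View pics/w7c.png

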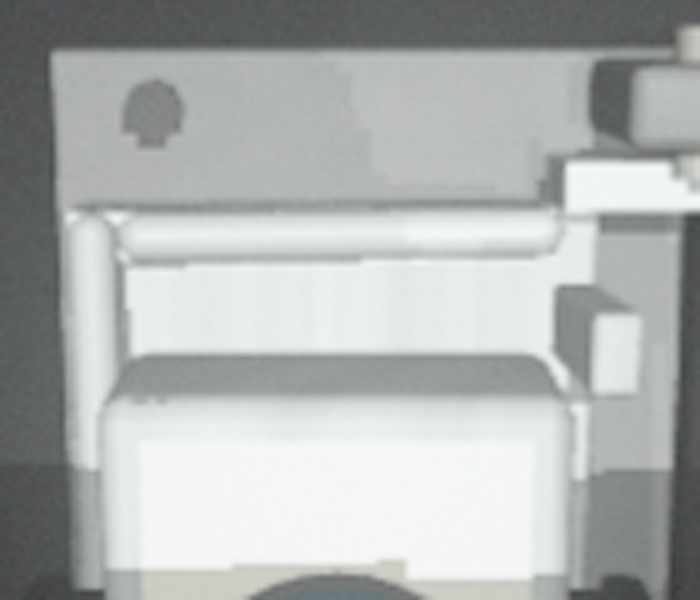

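Run:
```python
from h import *
w=grab("wrist")
for r,z in ((191,.0695),(191.5,.0695),(199,.0935),(200,.0935)):
  e=onplane(w,[(278,r)],z)[0];print(r, e[:2]-.032*EY)
# pocket wall inner bottom edge: row ~172.3 ; wall top z .031
for r,z in ((172.5,.022),(171.5,.031),(161.5,.031)): print(r,onplane(w,[(278,r)],z)[0], pocket(1)+.0345*EY)
```

```text
191 [0.55505999 0.25886149]
191.5 [0.55505037 0.25859598]
199 [0.55508904 0.26001545]
200 [0.5550723  0.25955309]
172.5 [0.55632951 0.2936568  0.022     ] [0.55587442 0.29588974]
171.5 [0.55639477 0.29559074 0.031     ] [0.55587442 0.29588974]
161.5 [0.55662176 0.30185883 0.031     ] [0.55587442 0.29588974]
```

>>> servo_tool(
  hand=[0, 0, 0, 0, 0, 0, 56, 56, 56, 56, 56, 56],
  travel=[
    [15, 2, 0.3],
    [30, 2, 0.3],
    [38, 2, 0.3],
    [44, 2, 0.3],
    [45.5, 2, 0.3],
    [45.5, 2, 0.3],
    [45.5, 2, 0.3],
    [45.5, 2, 0.3],
    [45.5, 2, 0.3],
    [20, 2, 0.3],
    [-30, -30, 0.3],
    [-80, -50, 0.3],
  ],
  angular=[
    [0, 0, 0],
    [0, 0, 0],
    [0, 0, 0],
    [0, 0, 0],
    [0, 0, 0],
    [0, 0, 0],
    [0, 0, 0],
    [0, 0, 0],
    [0, 0, 0],
    [0, 0, 0],
    [0, 0, 0],
    [0, 0, 0],
  ],
)

```text
clock: 14.95
tcp_pos: [0.5523, 0.2097, 0.1791]
eef_rot: [2.928, 1.568, 2.892]
force: [0.4, 0.0, -0.6]
width: 0.642
```

Run:
```python
from h import *
p,y,o=pose();print(p,y,o["clock"],o["width"]*87,o["force"])
w=grab("wrist","w8");t=grab("top")
for q in carriers(t,lo=80): print({k:np.round(v,4) if v is not None else v for k,v in q.items()})
```

```text
[0.55227185 0.20966112 0.17907547] -2.0291896894467336 14.95 55.84697251354768 [ 0.37341134  0.02390414 -0.6317252 ]
{'c': array([ 0.466 , -0.1462]), 'S': np.float64(43.7041), 'L': np.float64(63.9308), 'yaw': np.float64(34.7599), 'n': np.int64(0), 'hol': None, 'px': array([327.5014, 224.1321])}
{'c': array([ 0.5493, -0.4006]), 'S': np.float64(44.0697), 'L': np.float64(62.4614), 'yaw': np.float64(-11.1463), 'n': np.int64(2), 'hol': array([ 0.5502, -0.4011]), 'px': array([420.8596, 187.0587])}
{'c': array([ 0.5951, -0.1543]), 'S': np.float64(44.6489), 'L': np.float64(63.8012), 'yaw': np.float64(-15.4561), 'n': np.int64(3), 'hol': array([ 0.5941, -0.1488]), 'px': array([325.5377, 176.3806])}
{'c': array([0.6513, 0.4045]), 'S': np.float64(42.1209), 'L': np.float64(68.92), 'yaw': np.float64(-86.7745), 'n': np.int64(0), 'hol': None, 'px': array([115.2396, 168.3176])}
```

View pics/w8.png

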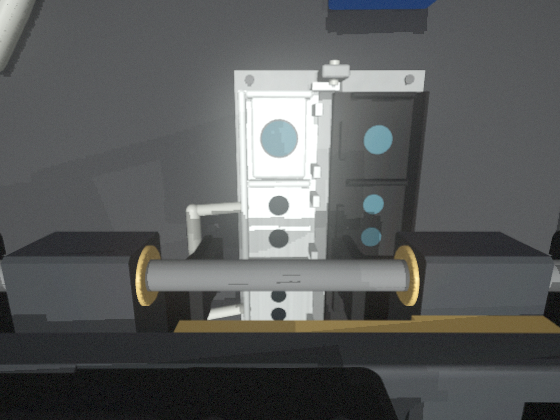

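```bash
cat >> h.py <<'E'
def chk(w,k,zt=.046):
    "depth plane on face of loaded carrier k, and window centroid vs pocket"
    Q=cloud(w).reshape(-1,3);d=Q[:,:2]-pocket(k);a=d@EX;b=d@EY
    m=(abs(a)<.018)&(abs(b)<.028)&(Q[:,2]>.03)&(Q[:,2]<.07)
    A=np.c_[a[m],b[m],np.ones(m.sum())];s=np.linalg.lstsq(A,Q[m,2],rcond=None)[0]
    print("face plane slopes",s[:2].round(3),"z",s[2].round(4),"n",m.sum())
E
python3 - <<'E'
from h import *
w=grab("wrist");chk(w,1)
im=w["img"];m=(im.max(2)<160);m[:,:255]=0;m[:,303:]=0;m[:115]=0;m[165:]=0
v,u=np.nonzero(m);P=onplane(w,[(u.mean(),v.mean())],.046)[0,:2];print(u.mean(),v.mean(),(P-pocket(1))@EX,(P-pocket(1))@EY)
print(rel([.5493+.0128,-.4005-.0658,.22],np.radians(-11.2)))
E
```

```text
face plane slopes [-0.032  0.002] z 0.0476 n 3005
nan nan nan nan
(array([ -39.4, -675.8,   32. ]), array([ 0.1585,  0.0057, -0.0036]))<stdin>:4: RuntimeWarning: Mean of empty slice.
  ret = ret.dtype.type(ret / rcount)
```

>>> servo_tool(
  hand=[62, 62, 62, 62, 62, 62, 62, 62, 62, 62, 62, 62],
  travel=[
    [-20, -60, 0],
    [-40, -121, 0],
    [-40, -182, 0],
    [-40, -243, 0],
    [-40, -304, 0],
    [-40, -365, 0],
    [-40, -426, 0],
    [-40, -487, 0],
    [-40, -548, 0],
    [-40, -610, 3],
    [-40, -660, 6],
    [-40, -676, 6],
  ],
  angular=[
    [0.02, 0, 0],
    [0.04, 0, 0],
    [0.06, 0, 0],
    [0.08, 0, 0],
    [0.1, 0, 0],
    [0.12, 0, 0],
    [0.14, 0, 0],
    [0.1585, 0, 0],
    [0.1585, 0, 0],
    [0.1585, 0, 0],
    [0.1585, 0, 0],
    [0.1585, 0, 0],
  ],
)

```text
clock: 16.6
tcp_pos: [0.5337, -0.4674, 0.2149]
eef_rot: [2.682, 1.566, 2.486]
force: [0.0, 0.6, 0.8]
width: 0.709
```

>>> servo_tool(
  hand=[62, 62],
  travel=[
    [0, 0, 0],
    [0, 0, 0],
  ],
  angular=[
    [0, 0, 0],
    [0, 0, 0],
  ],
)

```text
clock: 16.85
tcp_pos: [0.5352, -0.4634, 0.2168]
eef_rot: [2.502, 1.567, 2.309]
force: [0.3, 0.4, -0.7]
width: 0.713
```

Run:
```python
from h import *
p,y,o=pose();print(p,y,o["clock"])
w=grab("wrist","w9")
for q in carriers(w,lo=400,roi=(0,0,560,232)):
    print({k:np.round(v,4) if v is not None else v for k,v in q.items()})
    if np.hypot(*(q["c"]-[.549,-.4]))<.08: print("GO",rel([*q["c"],.031],np.radians(q["yaw"])))
```

```text
[ 0.53521759 -0.46335914  0.21678529] -11.034903239871237 16.85
{'c': array([ 0.5488, -0.4013]), 'S': np.float64(44.2343), 'L': np.float64(62.3261), 'yaw': np.float64(-11.045), 'n': np.int64(2), 'hol': array([ 0.5486, -0.4013]), 'px': array([278.8706, 124.7194])}
GO (array([186.3,  63.1,   1.8]), array([ 0.0005, -0.0024, -0.0017]))
{'c': array([ 0.7848, -0.4008]), 'S': np.float64(57.1975), 'L': np.float64(66.3429), 'yaw': np.float64(0.7574), 'n': np.int64(13), 'hol': array([ 0.7818, -0.4015]), 'px': array([530.2132,  72.6676])}
```

View pics/w9.png

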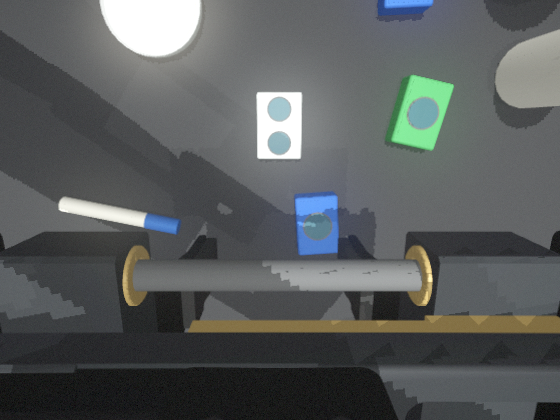

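>>> servo_tool(
  hand=[62, 62, 62, 62, 62, 62, 62, 62, 0, 0, 0, 0],
  travel=[
    [30, 30, 1.5],
    [70, 55, 1.8],
    [110, 63, 1.8],
    [140, 63, 1.8],
    [165, 63, 1.8],
    [180, 63, 1.8],
    [186, 63, 1.8],
    [186, 63, 1.8],
    [186, 63, 1.8],
    [186, 63, 1.8],
    [186, 63, 1.8],
    [186, 63, 1.8],
  ],
  angular=[
    [0, -0.002, 0],
    [0, -0.002, 0],
    [0, -0.002, 0],
    [0, -0.002, 0],
    [0, -0.002, 0],
    [0, -0.002, 0],
    [0, -0.002, 0],
    [0, -0.002, 0],
    [0, -0.002, 0],
    [0, -0.002, 0],
    [0, -0.002, 0],
    [0, -0.002, 0],
  ],
  newtons=25,
)

```text
clock: 18.4
tcp_pos: [0.5487, -0.404, 0.0323]
eef_rot: [0.138, 1.57, -0.056]
force: [-1.0, 0.1, 4.2]
width: 0.502
```

Run:
```python
from h import *
p,y,o=pose();print(p,y,o["clock"],o["width"]*87,o["force"])
print(rel([*pocket(2),.1],np.radians(-2.05)))
```

```text
[ 0.54872048 -0.40397817  0.03228251] -11.120673136457444 18.4 43.672813616797 [-1.00115238  0.0521949   4.22362805]
(array([ -67.7,  580. , -110.6]), array([-1.583e-01,  1.000e-03, -1.000e-04]))
```

>>> servo_tool(
  hand=[0, 0, 0, 0, 0, 0, 0, 0, 0, 0, 0, 0],
  travel=[
    [-40, 0, 0],
    [-68, 25, -4],
    [-68, 85, -16],
    [-68, 145, -28],
    [-68, 205, -40],
    [-68, 265, -51],
    [-68, 325, -62],
    [-68, 385, -74],
    [-68, 445, -85],
    [-68, 505, -96],
    [-68, 555, -106],
    [-68, 577, -110],
  ],
  angular=[
    [0, 0, 0],
    [-0.02, 0, 0],
    [-0.04, 0, 0],
    [-0.06, 0, 0],
    [-0.08, 0, 0],
    [-0.1, 0, 0],
    [-0.12, 0, 0],
    [-0.14, 0, 0],
    [-0.158, 0, 0],
    [-0.158, 0, 0],
    [-0.158, 0, 0],
    [-0.158, 0, 0],
  ],
)

```text
clock: 19.9
tcp_pos: [0.5509, 0.1867, 0.0996]
eef_rot: [1.886, 1.57, 1.853]
force: [-0.0, -0.2, -0.6]
width: 0.497
```

>>> servo_tool(
  hand=[0, 0, 0],
  travel=[
    [0, 0, 0],
    [0, 0, 0],
    [0, 0, 0],
  ],
  angular=[
    [0, 0, 0],
    [0, 0, 0],
    [0, 0, 0],
  ],
)

```text
clock: 20.27
tcp_pos: [0.5517, 0.1826, 0.0998]
eef_rot: [1.826, 1.57, 1.788]
force: [-0.3, -0.5, -1.3]
width: 0.504
```

Run:
```python
from h import *
p,y,o=pose();print(p,y,o["clock"],o["width"]*87,o["force"])
w=grab("wrist","w10");crop(w,210,120,350,240,"w10c",5)
print(rel([*pocket(2),.1],np.radians(-2.05)))
```

```text
[0.55172635 0.18258595 0.09977234] -2.1473065520566346 20.275 43.871111244718904 [-0.34864202 -0.48149333 -1.26432124]
(array([-0.1,  3.9,  0. ]), array([-0.0018,  0.0001, -0.0005]))
```

View pics/w10c.png

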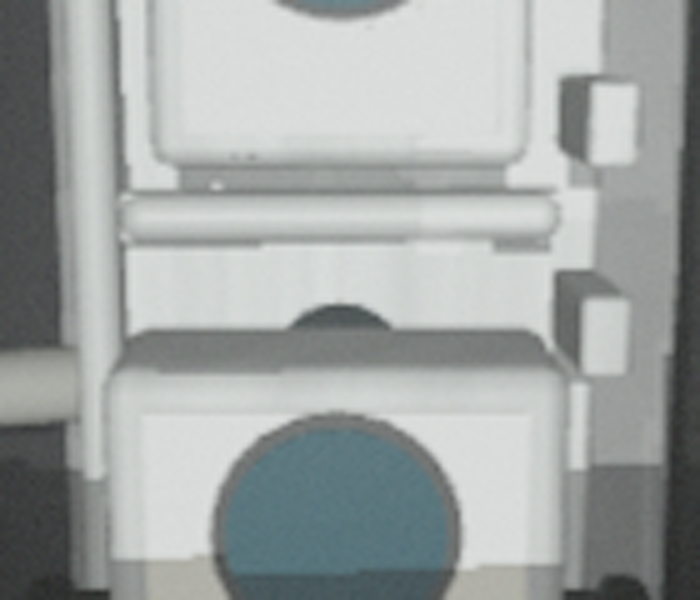

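Run:
```python
from h import *
w=grab("wrist")
for u,r,z in ((278,186,.068),(277,193.8,.092)):
  e=onplane(w,[(u,r)],z)[0];d=e[:2]-.032*EY-pocket(2);print(r,d@EX,d@EY)
e=onplane(w,[(277,163)],.031)[0];d=e[:2]-.0375*EY-pocket(2);print(d@EX,d@EY)
```

```text
186 0.000774585385514664 -0.002146702666198322
193.8 0.00025462286421038037 -0.0013157417219657173
0.0002467996187419641 0.00018849838703980637
```

>>> servo_tool(
  hand=[0, 0, 0, 0, 0, 0, 56, 56, 56, 56, 56, 56],
  travel=[
    [15, 1.8, -0.3],
    [30, 1.8, -0.3],
    [38, 1.8, -0.3],
    [43, 1.8, -0.3],
    [44.5, 1.8, -0.3],
    [44.5, 1.8, -0.3],
    [44.5, 1.8, -0.3],
    [44.5, 1.8, -0.3],
    [44.5, 1.8, -0.3],
    [20, 1.8, -0.3],
    [-30, -30, -0.3],
    [-80, -60, -0.3],
  ],
  angular=[
    [0, 0, 0],
    [0, 0, 0],
    [0, 0, 0],
    [0, 0, 0],
    [0, 0, 0],
    [0, 0, 0],
    [0, 0, 0],
    [0, 0, 0],
    [0, 0, 0],
    [0, 0, 0],
    [0, 0, 0],
    [0, 0, 0],
  ],
)

```text
clock: 21.88
tcp_pos: [0.5487, 0.1232, 0.1809]
eef_rot: [2.393, 1.57, 2.358]
force: [-0.0, -0.2, 0.0]
width: 0.641
```

Run:
```python
from h import *
p,y,o=pose();print(p,y,o["clock"],o["width"]*87,o["force"])
w=grab("wrist","w11");t=grab("top")
chk(w,1);chk(w,2)
c3=None
for q in carriers(t,lo=80,v=130):
    print({k:np.round(v,4) if v is not None else v for k,v in q.items()})
    if np.hypot(*(q["c"]-[.466,-.146]))<.06: c3=q
if c3:
  yw=np.radians(c3["yaw"]);print("hover",rel([*(c3["c"]-.067*np.array([-np.sin(yw),np.cos(yw)])),.22],yw))
```

```text
[0.54873293 0.12320562 0.18085554] -2.0112784074420613 21.875 55.79895040902331 [-0.0238404  -0.22702294  0.01677719]
face plane slopes [-0.015  0.017] z 0.0468 n 3046
face plane slopes [-0.017  0.002] z 0.0468 n 3215
{'c': array([ 0.466 , -0.1463]), 'S': np.float64(45.2115), 'L': np.float64(64.8644), 'yaw': np.float64(35.0641), 'n': np.int64(2), 'hol': array([ 0.461, -0.138]), 'px': array([326.8192, 224.5587])}
{'c': array([0.5763, 0.2477]), 'S': np.float64(43.4646), 'L': np.float64(78.8868), 'yaw': np.float64(-3.5512), 'n': np.int64(1), 'hol': array([0.5877, 0.2349]), 'px': array([175.2438, 190.8713])}
{'c': array([ 0.5953, -0.1541]), 'S': np.float64(45.4795), 'L': np.float64(64.6333), 'yaw': np.float64(-15.9429), 'n': np.int64(4), 'hol': array([ 0.596 , -0.1545]), 'px': array([326.2319, 176.0604])}
{'c': array([ 0.7931, -0.2958]), 'S': np.float64(50.4529), 'L': np.float64(50.808), 'yaw': np.float64(59.2538), 'n': np.int64(0), 'hol': None, 'px': array([371.1242, 103.9643])}
hover (array([ -33.7, -324.5,  -36.2]), array([-0.6501,  0.012 ,  0.0028]))
```

View pics/w11.png

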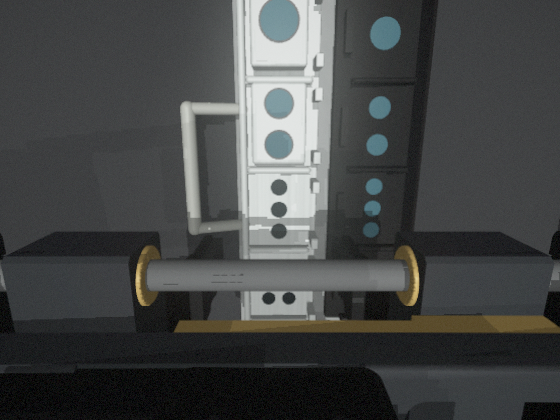

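>>> servo_tool(
  hand=[62, 62, 62, 62, 62, 62, 62, 62, 62, 62, 62, 62],
  travel=[
    [-20, -50, -6],
    [-34, -100, -12],
    [-34, -150, -18],
    [-34, -200, -24],
    [-34, -250, -30],
    [-34, -300, -34],
    [-34, -324, -36],
    [-34, -324, -36],
    [-34, -324, -36],
    [-34, -324, -36],
    [-34, -324, -36],
    [-34, -324, -36],
  ],
  angular=[
    [-0.1, 0, 0],
    [-0.2, 0, 0],
    [-0.3, 0, 0],
    [-0.4, 0, 0],
    [-0.5, 0, 0],
    [-0.6, 0, 0],
    [-0.65, 0, 0],
    [-0.65, 0, 0],
    [-0.65, 0, 0],
    [-0.65, 0, 0],
    [-0.65, 0, 0],
    [-0.65, 0, 0],
  ],
)

```text
clock: 23.48
tcp_pos: [0.5017, -0.1982, 0.2137]
eef_rot: [0.54, 1.57, 1.155]
force: [-0.1, 0.2, 0.5]
width: 0.71
```

Run:
```python
from h import *
p,y,o=pose();print(p,y,o["clock"])
w=grab("wrist","w12")
for q in carriers(w,lo=400,v=130,roi=(0,0,560,232)):
    print({k:np.round(v,4) if v is not None else v for k,v in q.items()})
    if np.hypot(*(q["c"]-[.466,-.146]))<.06: print("GO",rel([*q["c"],.031],np.radians(q["yaw"])))
```

```text
[ 0.50173002 -0.19820692  0.21367276] 35.22740111515612 23.475
{'c': array([ 0.5935, -0.1545]), 'S': np.float64(43.9004), 'L': np.float64(63.7967), 'yaw': np.float64(-16.0044), 'n': np.int64(3), 'hol': array([ 0.5923, -0.1485]), 'px': array([376.3246, 203.3565])}
{'c': array([ 0.4654, -0.147 ]), 'S': np.float64(43.9856), 'L': np.float64(62.7062), 'yaw': np.float64(35.2178), 'n': np.int64(3), 'hol': array([ 0.4652, -0.1468]), 'px': array([276.6714, 125.152 ])}
GO (array([182.7,  62.8,  -0.2]), array([-0.0001,  0.0007, -0.0003]))
{'c': array([ 0.539 , -0.0062]), 'S': np.float64(44.3397), 'L': np.float64(69.6379), 'yaw': np.float64(87.8581), 'n': np.int64(1), 'hol': array([ 0.5167, -0.0201]), 'px': array([417.8584,  51.1797])}
```

View pics/w12.png

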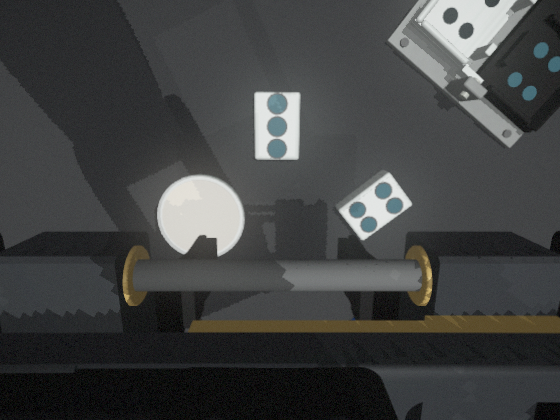

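>>> servo_tool(
  hand=[62, 62, 62, 62, 62, 62, 62, 62, 0, 0, 0, 0],
  travel=[
    [30, 30, -0.2],
    [70, 55, -0.2],
    [110, 64, -0.2],
    [140, 64, -0.2],
    [165, 64, -0.2],
    [177, 64, -0.2],
    [182.5, 64, -0.2],
    [182.5, 64, -0.2],
    [182.5, 64, -0.2],
    [182.5, 64, -0.2],
    [182.5, 64, -0.2],
    [182.5, 64, -0.2],
  ],
  angular=[
    [0, 0, 0],
    [0, 0, 0],
    [0, 0, 0],
    [0, 0, 0],
    [0, 0, 0],
    [0, 0, 0],
    [0, 0, 0],
    [0, 0, 0],
    [0, 0, 0],
    [0, 0, 0],
    [0, 0, 0],
    [0, 0, 0],
  ],
  newtons=25,
)

```text
clock: 25.02
tcp_pos: [0.465, -0.1466, 0.0318]
eef_rot: [-0.317, 1.57, 0.297]
force: [-1.2, 0.3, 4.0]
width: 0.497
```

Run:
```python
from h import *
p,y,o=pose();print(p,y,o["clock"],o["width"]*87,o["force"])
print(rel([*pocket(3),.1],np.radians(-2.05)))
```

```text
[ 0.46499928 -0.14663164  0.03175481] 35.18058560108934 25.025 43.260493073611514 [-1.23924068  0.28141012  3.9895703 ]
(array([-68.1, 162.4, 217.7]), array([ 0.6498,  0.0012, -0.    ]))
```

>>> servo_tool(
  hand=[0, 0, 0, 0, 0, 0, 0, 0, 0, 0, 0, 0],
  travel=[
    [-40, 0, 0],
    [-68, 15, 20],
    [-68, 40, 54],
    [-68, 70, 94],
    [-68, 100, 134],
    [-68, 128, 172],
    [-68, 150, 201],
    [-68, 162.5, 217.5],
    [-68, 162.5, 217.5],
    [-68, 162.5, 217.5],
    [-68, 162.5, 217.5],
    [-68, 162.5, 217.5],
  ],
  angular=[
    [0, 0, 0],
    [0.1, 0, 0],
    [0.2, 0, 0],
    [0.3, 0, 0],
    [0.4, 0, 0],
    [0.5, 0, 0],
    [0.6, 0, 0],
    [0.65, 0, 0],
    [0.65, 0, 0],
    [0.65, 0, 0],
    [0.65, 0, 0],
    [0.65, 0, 0],
  ],
)

```text
clock: 26.52
tcp_pos: [0.5486, 0.1109, 0.0994]
eef_rot: [1.348, 1.57, 1.311]
force: [-0.9, -0.2, 0.1]
width: 0.502
```

Run:
```python
from h import *
p,y,o=pose();print(p,y,o["clock"],o["width"]*87,o["force"])
w=grab("wrist","w13");crop(w,210,120,350,240,"w13c",5)
print(rel([*pocket(3),.1],np.radians(-2.05)))
```

```text
[0.54861549 0.11088905 0.09939118] -2.1132870984932492 26.525 43.69594421435872 [-0.9028141  -0.17620576  0.09518142]
(array([-0.6,  0.5,  0.6]), array([-0.0011,  0.0002, -0.0007]))
```

View pics/w13c.png

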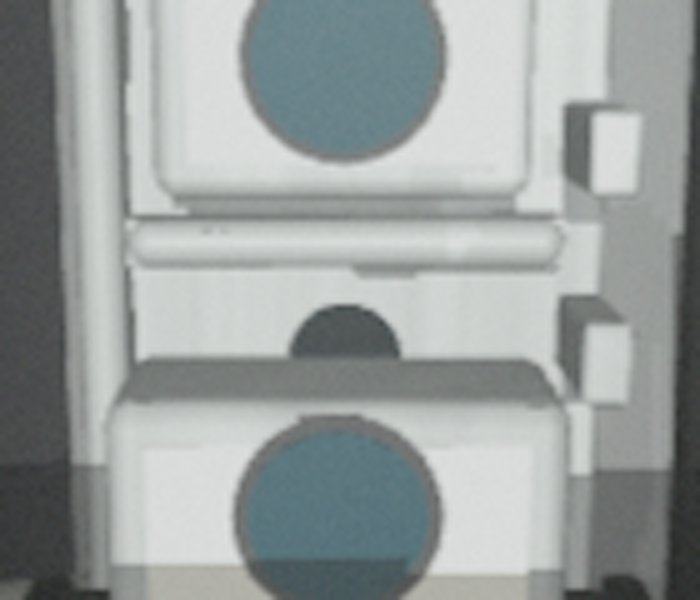

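Run:
```python
from h import *
w=grab("wrist");k=3
for u,r,z in ((278,358/5+120,.068),(277,402/5+120,.092)):
  e=onplane(w,[(u,r)],z)[0];d=e[:2]-.032*EY-pocket(k);print(r,d@EX,d@EY)
e=onplane(w,[(279,242/5+120)],.031)[0];d=e[:2]-.0375*EY-pocket(k);print(d@EX,d@EY)
```

```text
191.6 0.00015774558015705097 -0.0017427135672322025
200.4 -0.00036707144615493023 -0.0009926396585779817
0.0008910171376718258 0.00017571404462172712
```

>>> servo_tool(
  hand=[0, 0, 0, 0, 0, 0, 56, 56, 56, 56, 56, 56],
  travel=[
    [15, 1.5, 0.6],
    [30, 1.5, 0.6],
    [38, 1.5, 0.6],
    [43, 1.5, 0.6],
    [44.5, 1.5, 0.6],
    [44.5, 1.5, 0.6],
    [44.5, 1.5, 0.6],
    [44.5, 1.5, 0.6],
    [44.5, 1.5, 0.6],
    [20, 1.5, 0.6],
    [-30, -30, 0.6],
    [-80, -60, 0.6],
  ],
  angular=[
    [0, 0, 0],
    [0, 0, 0],
    [0, 0, 0],
    [0, 0, 0],
    [0, 0, 0],
    [0, 0, 0],
    [0, 0, 0],
    [0, 0, 0],
    [0, 0, 0],
    [0, 0, 0],
    [0, 0, 0],
    [0, 0, 0],
  ],
)

```text
clock: 28.12
tcp_pos: [0.5467, 0.0512, 0.1804]
eef_rot: [2.253, 1.57, 2.218]
force: [1.3, -1.0, 0.1]
width: 0.64
```

Run:
```python
from h import *
p,y,o=pose();print(p,y,o["clock"],o["width"]*87,o["force"])
w=grab("wrist","w14");t=grab("top")
chk(w,2);chk(w,3)
c3=None
for q in carriers(t,lo=80,v=130):
    print({k:np.round(v,4) if v is not None else v for k,v in q.items()})
    if np.hypot(*(q["c"]-[.595,-.154]))<.06: c3=q
if c3:
  yw=np.radians(c3["yaw"]);print("hover",rel([*(c3["c"]-.067*np.array([-np.sin(yw),np.cos(yw)])),.22],yw))
```

```text
[0.54665625 0.05115351 0.18037194] -2.004017676915932 28.125 55.65165389296777 [ 1.34803172 -0.97613258  0.14983362]
face plane slopes [-0.013  0.002] z 0.0465 n 3240
face plane slopes [-0.011 -0.   ] z 0.0467 n 3179
{'c': array([0.5727, 0.1466]), 'S': np.float64(43.5662), 'L': np.float64(66.3775), 'yaw': np.float64(-3.5546), 'n': np.int64(2), 'hol': array([0.5838, 0.1477]), 'px': array([213.3037, 189.7429])}
{'c': array([ 0.5954, -0.1541]), 'S': np.float64(45.3849), 'L': np.float64(64.6276), 'yaw': np.float64(-16.1597), 'n': np.int64(4), 'hol': array([ 0.5958, -0.1544]), 'px': array([326.3125, 175.9625])}
{'c': array([ 0.7931, -0.2958]), 'S': np.float64(50.4529), 'L': np.float64(50.808), 'yaw': np.float64(59.2538), 'n': np.int64(0), 'hol': None, 'px': array([371.0874, 103.9559])}
hover (array([ -33. , -266.5,   36. ]), array([ 0.2439,  0.0122, -0.0011]))
```

View pics/w14.png

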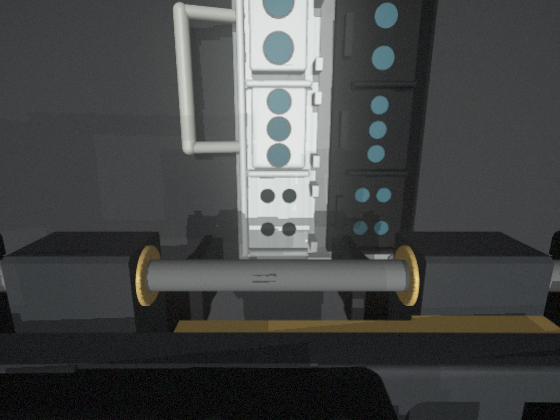

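>>> servo_tool(
  hand=[62, 62, 62, 62, 62, 62, 62, 62, 62, 62],
  travel=[
    [-20, -50, 8],
    [-34, -105, 16],
    [-34, -160, 24],
    [-34, -215, 32],
    [-34, -255, 36],
    [-34, -266, 36],
    [-34, -266, 36],
    [-34, -266, 36],
    [-34, -266, 36],
    [-34, -266, 36],
  ],
  angular=[
    [0.06, 0, 0],
    [0.12, 0, 0],
    [0.18, 0, 0],
    [0.24, 0, 0],
    [0.244, 0, 0],
    [0.244, 0, 0],
    [0.244, 0, 0],
    [0.244, 0, 0],
    [0.244, 0, 0],
    [0.244, 0, 0],
  ],
)

```text
clock: 29.48
tcp_pos: [0.5737, -0.2146, 0.2133]
eef_rot: [1.348, 1.57, 1.069]
force: [-0.7, 0.5, 0.3]
width: 0.711
```

Run:
```python
from h import *
p,y,o=pose();print(p,y,o["clock"])
w=grab("wrist","w15")
for q in carriers(w,lo=400,v=130,roi=(0,0,560,232)):
    print({k:np.round(v,4) if v is not None else v for k,v in q.items()})
    if np.hypot(*(q["c"]-[.595,-.154]))<.06: print("GO",rel([*q["c"],.031],np.radians(q["yaw"])))
```

```text
[ 0.5737262 -0.2145842  0.213272 ] -15.967333946932339 29.475
```

View pics/w15.png

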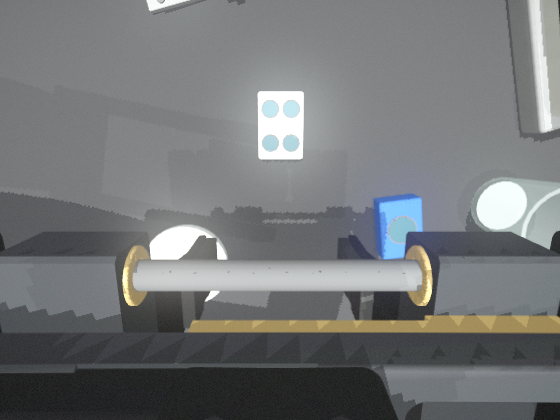

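Run:
```python
from h import *
w=grab("wrist")
for v in (190,220):
  for q in carriers(w,lo=400,v=v,roi=(0,0,560,232)):
    print({k:np.round(v,4) if v is not None else v for k,v in q.items()})
    if np.hypot(*(q["c"]-[.595,-.154]))<.06: print("GO",rel([*q["c"],.031],np.radians(q["yaw"])))
```

```text
{'c': array([ 0.8017, -0.298 ]), 'S': np.float64(51.2328), 'L': np.float64(78.3016), 'yaw': np.float64(66.7081), 'n': np.int64(0), 'hol': None, 'px': array([506.055 , 205.9546])}
{'c': array([ 0.5945, -0.1544]), 'S': np.float64(44.0365), 'L': np.float64(62.7702), 'yaw': np.float64(-15.648), 'n': np.int64(4), 'hol': array([ 0.5944, -0.1546]), 'px': array([280.2579, 124.2202])}
GO (array([182.3,  63.8,   3.3]), array([-0.0061,  0.0002, -0.0008]))
{'c': array([ 0.5947, -0.1545]), 'S': np.float64(43.3277), 'L': np.float64(63.0138), 'yaw': np.float64(-16.6614), 'n': np.int64(4), 'hol': array([ 0.5944, -0.1546]), 'px': array([280.249 , 124.3171])}
GO (array([182.3,  63.8,   3.5]), array([ 0.0116,  0.0002, -0.0008]))
```

>>> servo_tool(
  hand=[62, 62, 62, 62, 62, 62, 62, 62, 0, 0, 0, 0],
  travel=[
    [30, 30, 3.3],
    [70, 55, 3.3],
    [110, 64, 3.3],
    [140, 64, 3.3],
    [165, 64, 3.3],
    [177, 64, 3.3],
    [182.5, 64, 3.3],
    [182.5, 64, 3.3],
    [182.5, 64, 3.3],
    [182.5, 64, 3.3],
    [182.5, 64, 3.3],
    [182.5, 64, 3.3],
  ],
  angular=[
    [0, 0, 0],
    [0, 0, 0],
    [0, 0, 0],
    [0, 0, 0],
    [0, 0, 0],
    [0, 0, 0],
    [0, 0, 0],
    [0, 0, 0],
    [0, 0, 0],
    [0, 0, 0],
    [0, 0, 0],
    [0, 0, 0],
  ],
  newtons=25,
)

```text
clock: 31.08
tcp_pos: [0.5948, -0.155, 0.0314]
eef_rot: [0.618, 1.57, 0.338]
force: [-0.6, 0.5, 5.1]
width: 0.501
```

Run:
```python
from h import *
p,y,o=pose();print(p,y,o["clock"],o["width"]*87,o["force"])
print(rel([*pocket(4),.1],np.radians(-2.05)))
```

```text
[ 0.59482185 -0.15498002  0.03136877] -16.04208000096318 31.075 43.56077994351058 [-0.63637022  0.54378256  5.11639531]
(array([-68.6, 170.8, -99.2]), array([-0.2442,  0.001 , -0.0005]))
```

>>> servo_tool(
  hand=[0, 0, 0, 0, 0, 0, 0, 0, 0, 0, 0],
  travel=[
    [-40, 0, 0],
    [-68.5, 15, -9],
    [-68.5, 50, -29],
    [-68.5, 90, -52],
    [-68.5, 130, -75],
    [-68.5, 158, -92],
    [-68.5, 171, -99],
    [-68.5, 171, -99],
    [-68.5, 171, -99],
    [-68.5, 171, -99],
    [-68.5, 171, -99],
  ],
  angular=[
    [0, 0, 0],
    [-0.05, 0, 0],
    [-0.1, 0, 0],
    [-0.15, 0, 0],
    [-0.2, 0, 0],
    [-0.244, 0, 0],
    [-0.244, 0, 0],
    [-0.244, 0, 0],
    [-0.244, 0, 0],
    [-0.244, 0, 0],
    [-0.244, 0, 0],
  ],
)

```text
clock: 32.45
tcp_pos: [0.5467, 0.036, 0.0993]
eef_rot: [1.326, 1.57, 1.289]
force: [-0.4, -0.9, -2.6]
width: 0.503
```

Run:
```python
from h import *
p,y,o=pose();print(p,y,o["clock"],o["width"]*87,o["force"])
w=grab("wrist","w16");crop(w,210,120,350,240,"w16c",5)
print(rel([*pocket(4),.1],np.radians(-2.05)))
```

```text
[0.54670424 0.03602421 0.09925626] -2.1360787771109093 32.45 43.731097167023364 [-0.35139034 -0.92783884 -2.56495472]
(array([-0.7,  0.4, -0. ]), array([-0.0013,  0.0001, -0.0007]))
```

View pics/w16c.png

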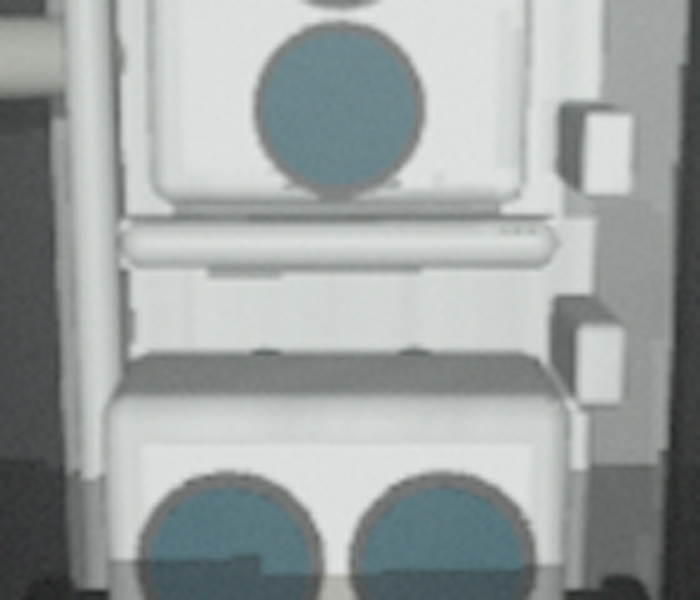

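>>> servo_tool(
  hand=[0, 0, 0, 0, 0, 0, 56, 56, 56, 56, 56, 56],
  travel=[
    [15, 1, 0.3],
    [30, 1, 0.3],
    [38, 1, 0.3],
    [43, 1, 0.3],
    [44.5, 1, 0.3],
    [44.5, 1, 0.3],
    [44.5, 1, 0.3],
    [44.5, 1, 0.3],
    [44.5, 1, 0.3],
    [20, 1, 0.3],
    [-30, -15, 0.3],
    [-80, -50, 0.3],
  ],
  angular=[
    [0, 0, 0],
    [0, 0, 0],
    [0, 0, 0],
    [0, 0, 0],
    [0, 0, 0],
    [0, 0, 0],
    [0, 0, 0],
    [0, 0, 0],
    [0, 0, 0],
    [0, 0, 0],
    [0, 0, 0],
    [0, 0, 0],
  ],
)

```text
clock: 34.0
tcp_pos: [0.5446, -0.0127, 0.1804]
eef_rot: [1.999, 1.569, 1.965]
force: [1.6, -0.5, 1.3]
width: 0.648
```

>>> servo_tool(
  hand=[56, 56, 56, 56],
  travel=[
    [-60, 30, 0],
    [-120, 60, 0],
    [-150, 70, 0],
    [-150, 70, 0],
  ],
  angular=[
    [0, 0, 0],
    [0, 0, 0],
    [0, 0, 0],
    [0, 0, 0],
  ],
)

```text
clock: 34.5
tcp_pos: [0.5492, 0.0576, 0.334]
eef_rot: [0.111, 1.562, 0.076]
force: [-0.5, -0.0, -0.5]
width: 0.642
```

Run:
```python
from h import *
p,y,o=pose();print(p,y,o["clock"],o["width"]*87,o["force"])
w=grab("wrist","w17")
for k in (1,2,3,4): chk(w,k)
hc=[*(HC-.12*EX),.033];print("handle px",proj(w,hc))
print(rel([hc[0],hc[1]+.0,.13],np.radians(-2.05)),rel([hc[0],hc[1]+.0,.033],np.radians(-2.05)))
```

```text
[0.54922056 0.05755555 0.33404694] -1.9733623023397222 34.5 55.83019654498748 [-0.5298068  -0.00948512 -0.49476655]
face plane slopes [-0.011  0.024] z 0.0467 n 821
face plane slopes [-0.012 -0.006] z 0.0465 n 1503
face plane slopes [-0.014 -0.   ] z 0.0467 n 1303
face plane slopes [-0.014  0.002] z 0.0467 n 1150
handle px [[213.54537081 102.00217534]]
(array([200.9,  91.9, -77.3]), array([ 0.0008,  0.0038, -0.0006])) (array([297.9,  91.8, -77.7]), array([ 0.0008,  0.0038, -0.0006]))
```

View pics/w17.png

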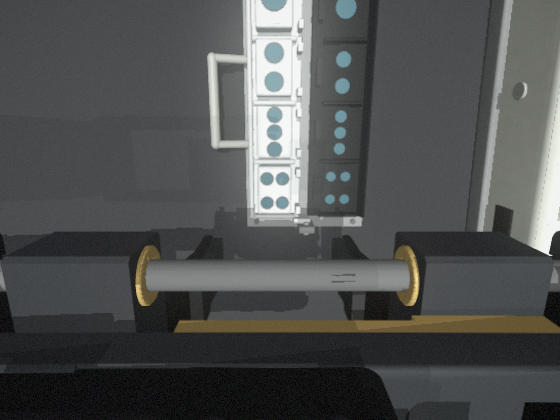

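>>> servo_tool(
  hand=[36, 36, 36, 36, 36, 36, 36, 36, 36, 36, 36],
  travel=[
    [20, 30, -26],
    [60, 60, -50],
    [100, 80, -68],
    [150, 92, -77.5],
    [200, 92, -77.5],
    [235, 92, -77.5],
    [265, 92, -77.5],
    [285, 92, -77.5],
    [296, 92, -77.5],
    [297, 92, -77.5],
    [297, 92, -77.5],
  ],
  angular=[
    [0, 0.003, 0],
    [0, 0.003, 0],
    [0, 0.003, 0],
    [0, 0.003, 0],
    [0, 0.003, 0],
    [0, 0.003, 0],
    [0, 0.003, 0],
    [0, 0.003, 0],
    [0, 0.003, 0],
    [0, 0.003, 0],
    [0, 0.003, 0],
  ],
)

```text
clock: 35.92
tcp_pos: [0.4738, 0.1516, 0.0328]
eef_rot: [2.752, 1.568, 2.716]
force: [0.7, -0.3, 0.2]
width: 0.418
```

Run:
```python
from h import *
p,y,o=pose();print(p,y,o["clock"],o["width"]*87,o["force"])
w=grab("wrist","w18")
```

```text
[0.47377056 0.1515516  0.03281994] -2.0709243020787294 35.925 36.3278262996769 [ 0.65397491 -0.32940983  0.17696283]
```

View pics/w18.png

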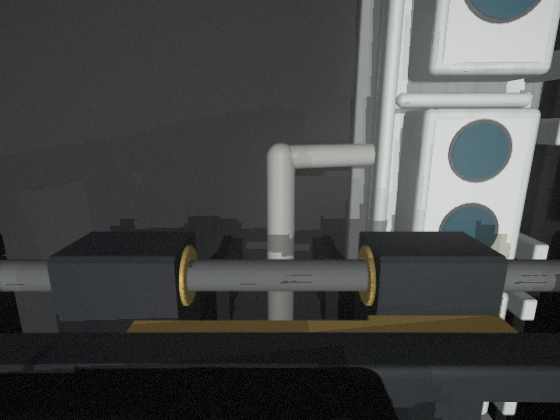

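>>> servo_tool(
  hand=[0, 0, 0, 0, 0, 0, 0, 0, 0, 0, 0, 0],
  travel=[
    [0, 0, 0],
    [0, 0, 0],
    [-7, 0, 0.2],
    [-18, 0, 1.3],
    [-32, 0, 4.3],
    [-45.5, 0, 9],
    [-58.5, 0, 15.3],
    [-70.5, 0, 23],
    [-82, 0, 32],
    [-91.5, 0, 42.5],
    [-100.5, 0, 54],
    [-107.5, 0, 66.5],
  ],
  angular=[
    [0, 0, 0],
    [0, 0, 0],
    [0, 0, 0],
    [0, 0, 0],
    [0, 0, 0],
    [0, 0, 0],
    [0, 0, 0],
    [0, 0, 0],
    [0, 0, 0],
    [0, 0, 0],
    [0, 0, 0],
    [0, 0, 0],
  ],
  newtons=15,
)

```text
clock: 37.48
tcp_pos: [0.536, 0.1495, 0.1417]
eef_rot: [-3.117, 1.557, 3.131]
force: [-19.1, -2.1, 20.1]
width: 0.133
```

Run:
```python
from h import *
p,y,o=pose();print(p,y,o["clock"],o["width"]*87,o["force"])
d=p-[*HC,.033];print("a",np.arctan2(d[2],-(d[:2]@EX)),np.hypot(d[2],d[:2]@EX))
w=grab("wrist","w19")
```

```text
[0.53600332 0.14947182 0.14173199] -1.9959907398387147 37.475 11.53879898737161 [-19.14521384  -2.12206242  20.12267494]
a 1.0748083626615292 0.1236294726718496
```

View pics/w19.png

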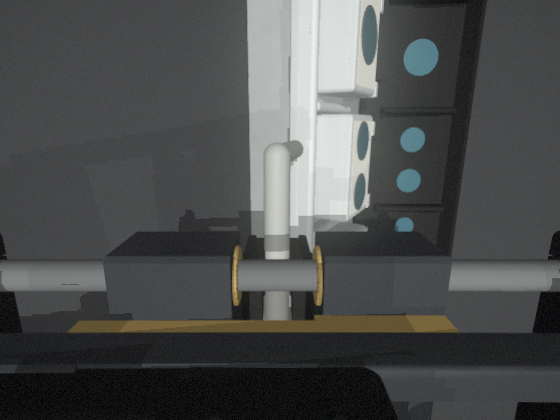

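>>> servo_tool(
  hand=[0, 0],
  travel=[
    [0, 0, 0],
    [0, 0, 0],
  ],
  angular=[
    [0, 0, 0],
    [0, 0, 0],
  ],
)

```text
clock: 37.78
tcp_pos: [0.5397, 0.1493, 0.1435]
eef_rot: [3.018, 1.566, 2.982]
force: [-13.8, -1.5, 17.8]
width: 0.135
```

Run:
```python
from h import *
p,y,o=pose();print(p,y,o["clock"],o["width"]*87,o["force"])
d=p-[*HC,.033];print("a",np.arctan2(d[2],-(d[:2]@EX)),np.hypot(d[2],d[:2]@EX),d[:2]@EX,d[2])
```

```text
[0.53970771 0.14932992 0.14350683] -2.030144293962883 37.775 11.757669636998417 [-13.7699768   -1.54960543  17.78372651]
a 1.1080561194850804 0.12349441706052885 -0.05512813089971456 0.1105068334023909
```

>>> servo_tool(
  hand=[20, 20, 20],
  travel=[
    [0, 0, 0],
    [0, 0, 0],
    [0, 0, 0],
  ],
  angular=[
    [0, 0, 0],
    [0, 0, 0],
    [0, 0, 0],
  ],
)

```text
clock: 38.15
tcp_pos: [0.5407, 0.1491, 0.1401]
eef_rot: [2.744, 1.569, 2.708]
force: [0.1, 0.5, -0.2]
width: 0.225
```

Run:
```python
from h import *
p,y,o=pose();print(p,y,o["clock"],o["width"]*87,o["force"])
d=p-[*HC,.033];print("a",np.arctan2(d[2],-(d[:2]@EX)),np.hypot(d[2],d[:2]@EX),d[:2]@EX,d[2])
w=grab("wrist","w20");grab("scene","s20")
Q=cloud(w)
print("bar top", Q[170:232:10,275:280].mean(1).round(4))
```

```text
[0.54065095 0.14908981 0.14009857] -2.064791039074401 38.15 19.595897212975547 [ 0.14443479  0.45103686 -0.17008217]
a 1.1024717014994938 0.12002182278491064 -0.05417688337181205 0.10709856793033962
bar top [[0.5426 0.1962 0.1446]
 [0.5424 0.1921 0.1449]
 [0.5423 0.1879 0.1452]
 [0.5421 0.1836 0.145 ]
 [0.5424 0.1864 0.1725]
 [0.5418 0.1747 0.1447]
 [0.5416 0.1701 0.1444]]
```

View pics/w20.png

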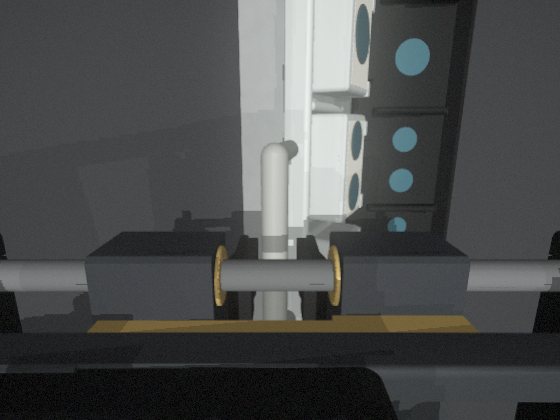

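>>> servo_tool(
  hand=[0, 0, 0, 0, 0, 0, 0, 0, 0, 0, 0, 0],
  travel=[
    [1, 0, 1],
    [1, 0, 1],
    [-4, 0, 10.5],
    [-7, 0, 19.5],
    [-9.5, 0, 29],
    [-11, 0, 38.5],
    [-12, 0, 48],
    [-12, 0, 57.5],
    [-11.5, 0, 67],
    [-10, 0, 76.5],
    [-8, 0, 86],
    [-5, 0, 95],
  ],
  angular=[
    [0, 0, 0],
    [0, 0, 0],
    [0, 0, 0],
    [0, 0, 0],
    [0, 0, 0],
    [0, 0, 0],
    [0, 0, 0],
    [0, 0, 0],
    [0, 0, 0],
    [0, 0, 0],
    [0, 0, 0],
    [0, 0, 0],
  ],
  newtons=10,
)

```text
clock: 39.75
tcp_pos: [0.6357, 0.1456, 0.1442]
eef_rot: [2.922, 1.568, 2.886]
force: [-3.9, -0.6, 3.0]
width: 0.132
```

Run:
```python
from h import *
p,y,o=pose();print(p,y,o["clock"],o["width"]*87,o["force"])
d=p-[*HC,.033];print("a",np.arctan2(d[2],-(d[:2]@EX)),np.hypot(d[2],d[:2]@EX),d[:2]@EX,d[2])
w=grab("wrist","w21");grab("scene","s21")
```

```text
[0.63566238 0.14559856 0.1441563 ] -2.0641860631627953 39.75 11.469389247126303 [-3.86413731 -0.60119125  2.95578424]
a 1.9233893998930078 0.11844286010253377 0.040902170645723365 0.11115630232126522
```

View pics/w21.png

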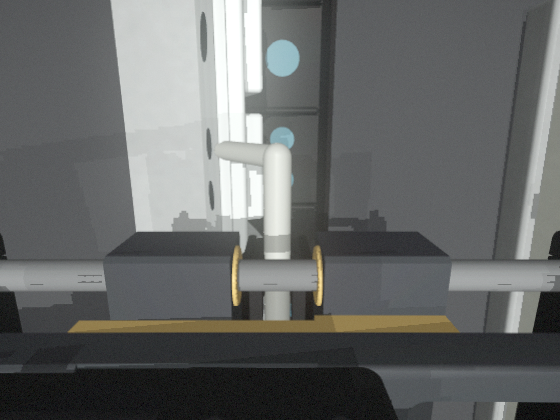

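View pics/s21.png

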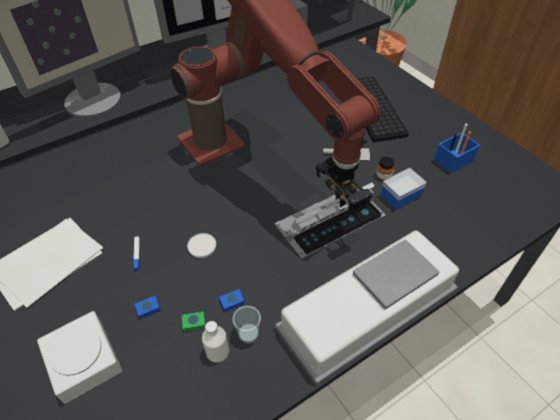

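>>> servo_tool(
  hand=[0, 0, 0, 0, 0, 0, 0],
  travel=[
    [3.5, 0, 9],
    [7.5, 0, 16.5],
    [11.5, 0, 23.5],
    [16.5, 0, 30.5],
    [21.5, 0, 37],
    [21.5, 0, 37],
    [21.5, 0, 37],
  ],
  angular=[
    [0, 0, 0],
    [0, 0, 0],
    [0, 0, 0],
    [0, 0, 0],
    [0, 0, 0],
    [0, 0, 0],
    [0, 0, 0],
  ],
)

```text
clock: 40.72
tcp_pos: [0.6723, 0.1443, 0.122]
eef_rot: [2.853, 1.568, 2.817]
force: [1.4, -1.3, -4.8]
width: 0.128
```

Run:
```python
from h import *
p,y,o=pose();print(p,y,o["clock"],o["width"]*87,o["force"])
w=grab("wrist","w22");s=grab("scene");crop(s,260,130,420,260,"s22c",5)
```

```text
[0.67226994 0.14429738 0.12200068] -2.0648063557291905 40.725 11.159453690839277 [ 1.39705393 -1.33141494 -4.8485519 ]
```

View pics/w22.png

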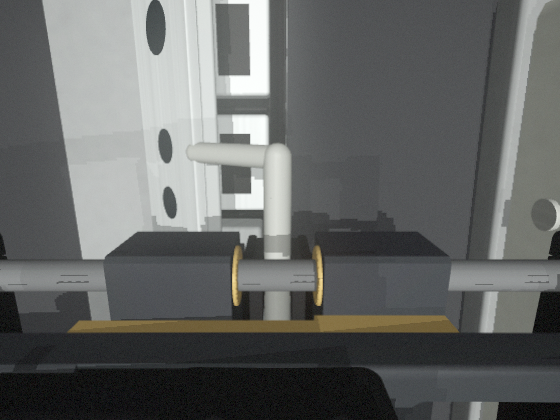

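View pics/s22c.png

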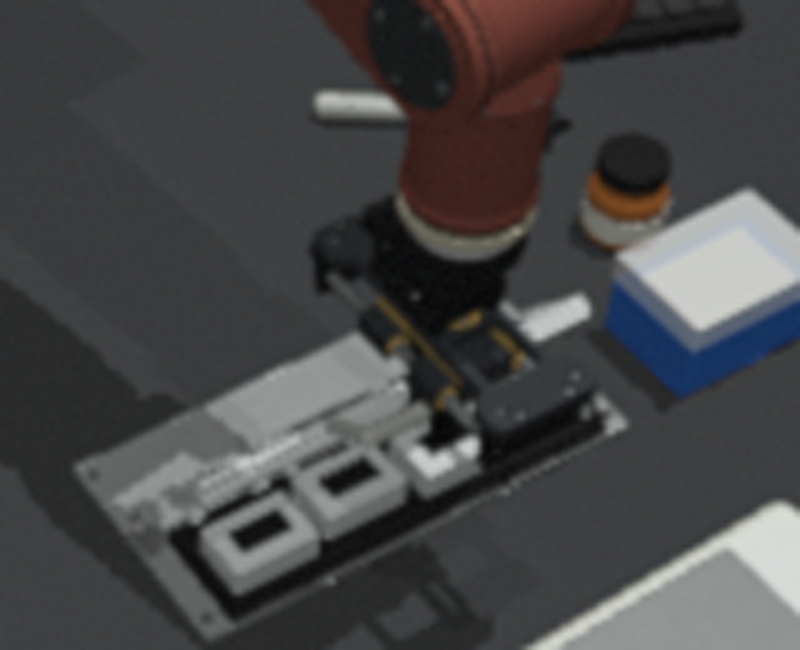

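>>> servo_tool(
  hand=[0, 0, 0, 0, 0, 0, 0, 0, 0, 0, 0, 0],
  travel=[
    [10, 0, 10.5],
    [21, 0, 19.5],
    [33.5, 0, 27],
    [44, 0, 32.5],
    [55.5, 0, 36.5],
    [67, 0, 39.5],
    [76.5, 0, 41],
    [83.5, 0, 41.5],
    [89, 0, 42],
    [91, 0, 42],
    [91, 0, 42],
    [91, 0, 42],
  ],
  angular=[
    [0, 0, 0],
    [0, 0, 0],
    [0, 0, 0],
    [0, 0, 0],
    [0, 0, 0],
    [0, 0, 0],
    [0, 0, 0],
    [0, 0, 0],
    [0, 0, 0],
    [0, 0, 0],
    [0, 0, 0],
    [0, 0, 0],
  ],
)

```text
clock: 42.32
tcp_pos: [0.715, 0.1429, 0.0325]
eef_rot: [1.521, 1.57, 1.485]
force: [3.8, -1.7, 2.1]
width: 0.123
```

Run:
```python
from h import *
p,y,o=pose();print(p,y,o["clock"],o["width"]*87,o["force"])
d=p-[*HC,.033];print("a",np.arctan2(d[2],-(d[:2]@EX)),np.hypot(d[2],d[:2]@EX),d[:2]@EX,d[2])
w=grab("wrist","w23")
Q=cloud(w);print("bar top",Q[170:230:10,275:281].mean(1).round(4));
for u in (40,80,120): print((Q[60,u]*1000).round(1),(Q[120,u]*1000).round(1))
```

```text
[0.7149647  0.14291627 0.03248701] -2.06888009044334 42.325 10.736648577495473 [ 3.82147815 -1.66199357  2.12391802]
a -3.13732677020177 0.1202537669352895 0.12025267276228895 -0.0005129869908440179
bar top [[0.7171 0.1912 0.0455]
 [0.717  0.1872 0.0451]
 [0.7168 0.1833 0.0453]
 [0.7167 0.1793 0.0455]
 [0.7165 0.1752 0.0455]
 [0.7164 0.171  0.0455]]
[637.1 232.6  51.1] [633.9 212.8  52.4]
[651.6 231.9  52.7] [648.2 212.4  52.8]
[665.5 231.3  53.6] [662.6 211.9  53.8]
```

View pics/w23.png

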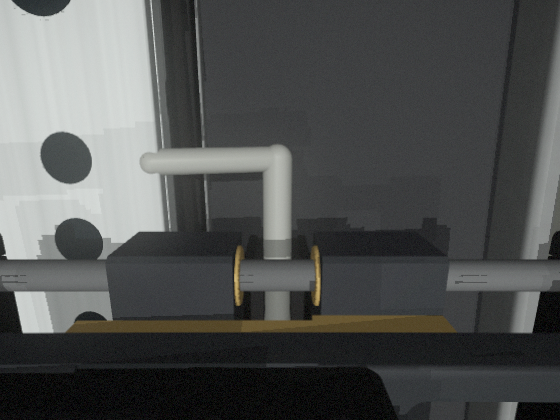

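>>> servo_tool(
  hand=[0, 0, 0, 0, 0, 0, 0],
  travel=[
    [0, 0, 0],
    [0, 0, 0],
    [3, 0, 0],
    [5, 0, 0],
    [6, 0, 0],
    [6, 0, 0],
    [6, 0, 0],
  ],
  angular=[
    [0, 0, 0],
    [0, 0, 0],
    [0, 0, 0],
    [0, 0, 0],
    [0, 0, 0],
    [0, 0, 0],
    [0, 0, 0],
  ],
  newtons=16,
)

```text
clock: 43.25
tcp_pos: [0.7151, 0.143, 0.0262]
eef_rot: [1.229, 1.57, 1.193]
force: [6.7, -0.5, 1.8]
width: 0.112
```

Run:
```python
from h import *
p,y,o=pose();print(p,y,o["clock"],o["width"]*87,o["force"])
w=grab("wrist","w24")
Q=cloud(w);print("bar top",Q[170:230:20,275:281].mean(1).round(4));
m=Q[40:125,30:140].reshape(-1,3);m=m[(m[:,2]>.04)&(m[:,2]<.065)];a=(m[:,:2]-HC)@EX
print(np.polyfit(a,m[:,2],1))
```

```text
[0.71511333 0.14296587 0.02621096] -2.068444056605856 43.25 9.703598775472525 [ 6.71951532 -0.52499704  1.80063349]
bar top [[0.7173 0.1913 0.0393]
 [0.717  0.1834 0.0395]
 [0.7167 0.1752 0.0393]]
[0.00816677 0.0495558 ]
```

>>> servo_tool(
  hand=[0, 0, 0, 0, 0, 0, 0, 0, 0, 0, 0, 0],
  travel=[
    [0, 0, 0],
    [-7, 0, -0.2],
    [-16.5, 0, -1.2],
    [-28.5, 0, -3.5],
    [-42.5, 0, -7.5],
    [-56.5, 0, -14],
    [-71.5, 0, -23.5],
    [-87, 0, -37],
    [-100.5, 0, -54],
    [-110.5, 0, -73],
    [-117, 0, -93.5],
    [-117, 0, -93.5],
  ],
  angular=[
    [0, 0, 0],
    [0, 0, 0],
    [0, 0, 0],
    [0, 0, 0],
    [0, 0, 0],
    [0, 0, 0],
    [0, 0, 0],
    [0, 0, 0],
    [0, 0, 0],
    [0, 0, 0],
    [0, 0, 0],
    [0, 0, 0],
  ],
  newtons=13,
)

```text
clock: 44.8
tcp_pos: [0.6203, 0.1464, 0.145]
eef_rot: [2.673, 1.569, 2.638]
force: [-1.9, -1.5, 11.9]
width: 0.124
```

Run:
```python
from h import *
p,y,o=pose();print(p,y,o["clock"],o["width"]*87,o["force"])
d=p-[*HC,.033];print("a",np.arctan2(d[2],-(d[:2]@EX)),np.hypot(d[2],d[:2]@EX),d[:2]@EX,d[2])
w=grab("wrist","w25");Q=cloud(w);print("bar top",Q[170:230:20,275:281].mean(1).round(4))
```

```text
[0.62028617 0.14642037 0.14500325] -2.0328320874481327 44.8 10.788216466769493 [-1.90455039 -1.53436025 11.87114771]
a 1.794702167387575 0.11487069096383527 0.025505847862062603 0.11200324712858223
bar top [[0.6224 0.1944 0.1558]
 [0.6221 0.1864 0.1556]
 [0.6218 0.1781 0.1559]]
```

View pics/w25.png

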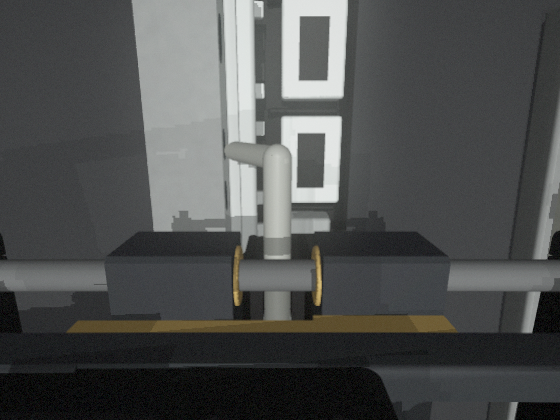

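>>> servo_tool(
  hand=[0, 0, 0, 0, 0, 0, 0, 0, 0, 0, 0, 0],
  travel=[
    [-3, 0, -23],
    [-1.5, 0, -44.5],
    [3.5, 0, -65.5],
    [12.5, 0, -85],
    [24.5, 0, -103],
    [40, 0, -118],
    [57.5, 0, -130.5],
    [75, 0, -138.5],
    [93.5, 0, -144],
    [107.5, 0, -146],
    [117, 0, -146.5],
    [117, 0, -146.5],
  ],
  angular=[
    [0, 0, 0],
    [0, 0, 0],
    [0, 0, 0],
    [0, 0, 0],
    [0, 0, 0],
    [0, 0, 0],
    [0, 0, 0],
    [0, 0, 0],
    [0, 0, 0],
    [0, 0, 0],
    [0, 0, 0],
    [0, 0, 0],
  ],
)

```text
clock: 46.35
tcp_pos: [0.4752, 0.1519, 0.0258]
eef_rot: [1.598, 1.569, 1.562]
force: [9.9, 1.0, -4.2]
width: 0.115
```

Run:
```python
from h import *
p,y,o=pose();print(p,y,o["clock"],o["width"]*87,o["force"])
w=grab("wrist","w26");Q=cloud(w);print("bar top",Q[170:230:20,275:281].mean(1).round(4))
```

```text
[0.4752222  0.15186228 0.02584518] -2.0698442267740123 46.35 10.016317686079594 [ 9.87311413  0.95430803 -4.20873413]
bar top [[0.4774 0.2003 0.0395]
 [0.4771 0.1924 0.0394]
 [0.4768 0.1842 0.0391]]
```

>>> servo_tool(
  hand=[36, 36, 36, 36, 36, 36, 36, 36, 36, 36, 36, 36],
  travel=[
    [0, 0, 0],
    [0, 0, 0],
    [-30, 0, 0],
    [-80, 0, 0],
    [-140, -10, 20],
    [-200, -30, 50],
    [-250, -50, 80],
    [-300, -80, 110],
    [-325, -90, 130],
    [-325, -90, 130],
    [-325, -90, 130],
    [-325, -90, 130],
  ],
  angular=[
    [0, 0, 0],
    [0, 0, 0],
    [0, 0, 0],
    [0, 0, 0],
    [0, 0, 0],
    [0, 0, 0],
    [0, 0, 0],
    [0, 0, 0],
    [0, 0, 0],
    [0, 0, 0],
    [0, 0, 0],
    [0, 0, 0],
  ],
)

```text
clock: 47.9
tcp_pos: [0.6, 0.0574, 0.3487]
eef_rot: [3.009, 1.564, 2.974]
force: [-0.6, -0.2, -0.1]
width: 0.407
```

Run:
```python
from h import *
p,y,o=pose();print(p,y,o["clock"],o["width"]*87,o["force"])
w=grab("wrist","w27");Q=cloud(w).reshape(-1,3)
im=w["img"];hsv=cv2.cvtColor(im,cv2.COLOR_RGB2HSV)
for k in (1,2,3,4):
    d=Q[:,:2]-nestc(k);a=d@EX;b=d@EY
    m=(abs(a)<.018)&(abs(b)<.028)&(Q[:,2]>.02)&(Q[:,2]<.07)
    s=np.linalg.lstsq(np.c_[a[m],b[m],np.ones(m.sum())],Q[m,2],rcond=None)[0]
    # pad centroid : dark pixels within window
    P=onplane(w,np.stack(np.meshgrid(np.arange(560),np.arange(232)),-1).reshape(-1,2),.042)[:,:2]-nestc(k)
    g=im[:232].max(2).reshape(-1);mm=(abs(P@EX)<.016)&(abs(P@EY)<.024)&(g<110)
    white=(abs(P@EX)<.03)&(abs(P@EY)<.0355)&(g>150)
    print(k,"slopes",s.round(3),"pad ctr",(P[mm]@EX).mean().round(4),(P[mm]@EY).mean().round(4),mm.sum(),"white ext",np.percentile(P[white]@EX,[1,99]).round(4),np.percentile(P[white]@EY,[1,99]).round(4))
# leaf floor slope
d=Q[:,:2]-HC;a=d@EX;b=d@EY;m=(a<-.025)&(a>-.065)&(abs(b)<.13)&(Q[:,2]>.0)&(Q[:,2]<.05)
print("leaf",np.polyfit(a[m],Q[m,2],1))
t=grab("top","t27")
```

```text
[0.60001946 0.05740809 0.34866124] -2.011832779588489 47.9 35.43224638622454 [-0.58041194 -0.16424675 -0.09571642]
1 slopes [0.09  0.    0.041] pad ctr 0.0056 -0.0054 344 white ext [-0.0153  0.027 ] [-0.029   0.0057]
2 slopes [0.065 0.003 0.041] pad ctr 0.0056 0.002 480 white ext [-0.0162  0.0267] [-0.0292  0.0327]
3 slopes [ 0.    -0.002  0.042] pad ctr 0.0001 0.0015 421 white ext [-0.021   0.0212] [-0.0303  0.0323]
4 slopes [ 0.08  -0.004  0.041] pad ctr 0.0059 0.0021 372 white ext [-0.0159  0.0265] [-0.0282  0.0328]
leaf [-0.00569268  0.02246103]
```

View pics/w27.png

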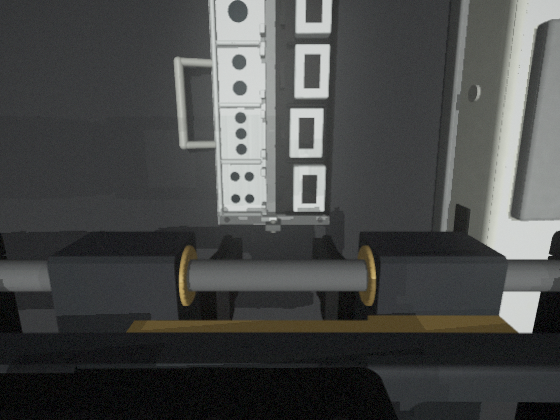

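View pics/t27.png

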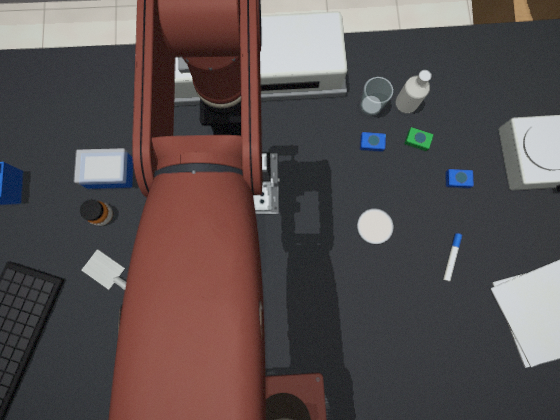

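Run:
```python
from h import *
for k in (4,2,1): print(k,nestc(k),rel([*nestc(k),.10],np.radians(-2.05)),rel([*nestc(k),.05],np.radians(-2.05))[0])
```

```text
4 [0.63495723 0.03338956] (array([249.2, -22.9,  36.7]), array([ 0.0007, -0.0055, -0.0008])) [299.2 -23.   37. ]
2 [0.64031223 0.18329956] (array([249.4, 127.1,  36.8]), array([ 0.0007, -0.0055, -0.0008])) [299.4 127.   37.1]
1 [0.64298973 0.25825456] (array([249.4, 202.1,  36.9]), array([ 0.0007, -0.0055, -0.0008])) [299.4 202.   37.2]
```

>>> servo_tool(
  hand=[62, 62, 62, 62, 62, 62, 62, 62],
  travel=[
    [50, -10, 20],
    [100, -23, 37],
    [150, -23, 37],
    [200, -23, 37],
    [235, -23, 37],
    [249, -23, 37],
    [249, -23, 37],
    [249, -23, 37],
  ],
  angular=[
    [0, 0, 0],
    [0, 0, 0],
    [0, 0, 0],
    [0, 0, 0],
    [0, 0, 0],
    [0, 0, 0],
    [0, 0, 0],
    [0, 0, 0],
  ],
  newtons=10,
)

```text
clock: 49.0
tcp_pos: [0.6383, 0.0326, 0.104]
eef_rot: [0.922, 1.57, 0.886]
force: [-0.3, 0.1, 0.9]
width: 0.711
```

Run:
```python
from h import *
p,y,o=pose();print(p,y,o["clock"],o["width"]*87,o["force"],o["joints"].round(2))
print(rel([*nestc(4),.05],np.radians(-2.05)))
w=grab("wrist","w28");
```

```text
[0.6383292  0.03264877 0.10400141] -2.0478722623229992 49.0 61.83517442236285 [-0.25162881  0.14387613  0.87182295] [-0.07  0.38  1.6   0.    1.16 -0.04]
(array([54. ,  0.6, -3.4]), array([ 0.    ,  0.0005, -0.0007]))
```

View pics/w28.png

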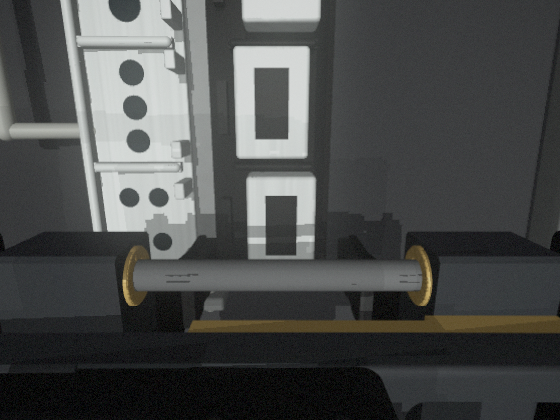

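>>> servo_tool(
  hand=[62, 62, 62, 62, 62, 46, 46, 46, 46],
  travel=[
    [0, 0.5, -3.5],
    [25, 0.5, -3.5],
    [45, 0.5, -3.5],
    [54, 0.5, -3.5],
    [54, 0.5, -3.5],
    [54, 0.5, -3.5],
    [54, 0.5, -3.5],
    [54, 0.5, -3.5],
    [54, 0.5, -3.5],
  ],
  angular=[
    [0, 0, 0],
    [0, 0, 0],
    [0, 0, 0],
    [0, 0, 0],
    [0, 0, 0],
    [0, 0, 0],
    [0, 0, 0],
    [0, 0, 0],
    [0, 0, 0],
  ],
)

```text
clock: 50.18
tcp_pos: [0.6336, 0.0332, 0.0481]
eef_rot: [2.802, 1.569, 2.766]
force: [1.2, -0.0, -0.6]
width: 0.531
```

Run:
```python
from h import *
p,y,o=pose();print(p,y,o["clock"],o["width"]*87,o["force"])
w=grab("wrist","w29");print((p[:2]-nestc(4))@EX)
```

```text
[0.6336447  0.03322366 0.0481313 ] -2.0618993325289465 50.175 46.204002065645696 [ 1.20960002 -0.0169261  -0.62755063]
-0.0013058243877972693
```

View pics/w29.png

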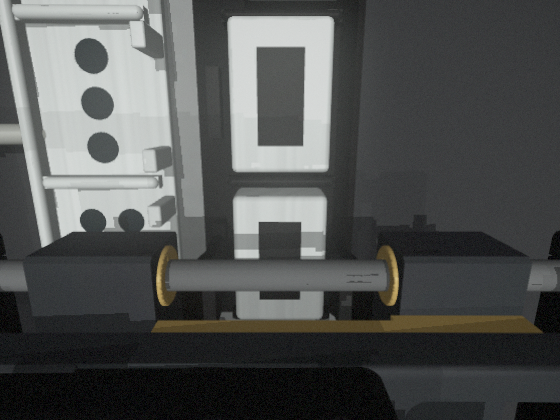

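>>> servo_tool(
  hand=[62, 62, 62, 62, 62, 62, 62, 62, 62, 62],
  travel=[
    [0, 0, 0],
    [0, 0, 0],
    [-30, 0, 0.5],
    [-60, 0, 1],
    [-60, 50, 1],
    [-60, 100, 1],
    [-60, 145, 1],
    [-60, 150, 1],
    [-60, 150, 1],
    [-60, 150, 1],
  ],
  angular=[
    [0, 0, 0],
    [0, 0, 0],
    [0, 0, 0],
    [0, 0, 0],
    [0, 0, 0],
    [0, 0, 0],
    [0, 0, 0],
    [0, 0, 0],
    [0, 0, 0],
    [0, 0, 0],
  ],
)

```text
clock: 51.48
tcp_pos: [0.6399, 0.1817, 0.1078]
eef_rot: [3.061, 1.568, 3.024]
force: [0.4, 0.7, 0.4]
width: 0.712
```

Run:
```python
from h import *
p,y,o=pose();print(p,y,o["clock"],o["width"]*87,o["force"])
print(rel([*nestc(2),.05],np.radians(-2.05)))
w=grab("wrist","w30");
```

```text
[0.63987852 0.18174022 0.10777335] -2.1288792988978154 51.475 61.95579665068502 [0.41270631 0.72277353 0.37800429]
(array([57.8,  1.6,  0.6]), array([-0.0014, -0.0032, -0.0003]))
```

View pics/w30.png

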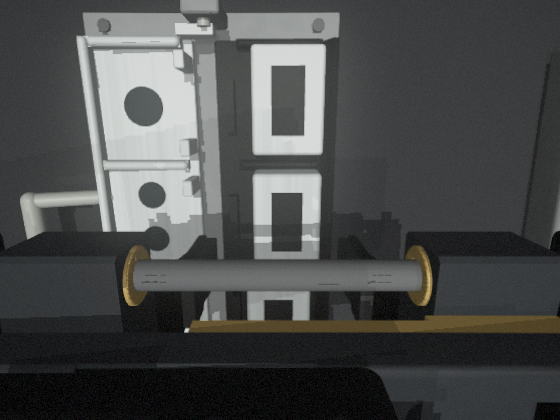

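Now the same centring nudge on place 2.

>>> servo_tool(
  hand=[62, 62, 62, 62, 62, 46, 46, 46, 46],
  travel=[
    [0, 1, 0.5],
    [25, 1, 0.5],
    [45, 1, 0.5],
    [57, 1, 0.5],
    [57, 1, 0.5],
    [57, 1, 0.5],
    [57, 1, 0.5],
    [57, 1, 0.5],
    [57, 1, 0.5],
  ],
  angular=[
    [0, 0, 0],
    [0, 0, 0],
    [0, 0, 0],
    [0, 0, 0],
    [0, 0, 0],
    [0, 0, 0],
    [0, 0, 0],
    [0, 0, 0],
    [0, 0, 0],
  ],
)

```text
clock: 52.65
tcp_pos: [0.6409, 0.1842, 0.0517]
eef_rot: [2.47, 1.569, 2.434]
force: [1.2, -0.6, 1.4]
width: 0.531
```

>>> servo_tool(
  hand=[62, 62, 62, 62, 62, 62, 62, 62],
  travel=[
    [0, 0, 0],
    [0, 0, 0],
    [-30, 0, 0],
    [-60, 0, 0],
    [-60, 50, 0],
    [-60, 75, 0],
    [-60, 75, 0],
    [-60, 75, 0],
  ],
  angular=[
    [0, 0, 0],
    [0, 0, 0],
    [0, 0, 0],
    [0, 0, 0],
    [0, 0, 0],
    [0, 0, 0],
    [0, 0, 0],
    [0, 0, 0],
  ],
)

```text
clock: 53.65
tcp_pos: [0.6425, 0.2583, 0.1099]
eef_rot: [-3.035, 1.566, -3.07]
force: [-0.2, -0.3, 0.3]
width: 0.714
```

Run:
```python
from h import *
p,y,o=pose();print(p,y,o["clock"],o["width"]*87,o["force"])
print(rel([*nestc(1),.05],np.radians(-2.05)))
```

```text
[0.64248968 0.25832428 0.10993172] -2.0372963811602163 53.65 62.154867072691374 [-0.17349195 -0.26952039  0.32704902]
(array([59.9, -0. ,  0.8]), array([ 0.0002, -0.0045,  0.0005]))
```

>>> servo_tool(
  hand=[62, 62, 62, 62, 62, 46, 46, 46, 46],
  travel=[
    [0, 0, 0.5],
    [25, 0, 0.5],
    [45, 0, 0.5],
    [59, 0, 0.5],
    [59, 0, 0.5],
    [59, 0, 0.5],
    [59, 0, 0.5],
    [59, 0, 0.5],
    [59, 0, 0.5],
  ],
  angular=[
    [0, 0, 0],
    [0, 0, 0],
    [0, 0, 0],
    [0, 0, 0],
    [0, 0, 0],
    [0, 0, 0],
    [0, 0, 0],
    [0, 0, 0],
    [0, 0, 0],
  ],
)

```text
clock: 54.78
tcp_pos: [0.6441, 0.2592, 0.0528]
eef_rot: [2.397, 1.569, 2.361]
force: [0.6, 0.2, 0.5]
width: 0.529
```

>>> servo_tool(
  hand=[62, 62, 62, 62, 62, 62, 62, 62, 62, 62, 62],
  travel=[
    [0, 0, 0],
    [0, 0, 0],
    [-30, 0, 0],
    [-80, 0, 0],
    [-135, -40, -5],
    [-190, -80, -10],
    [-240, -120, -15],
    [-290, -160, -20],
    [-310, -170, -20],
    [-310, -170, -20],
    [-310, -170, -20],
  ],
  angular=[
    [0, 0, 0],
    [0, 0, 0],
    [0, 0, 0],
    [0, 0, 0],
    [0, 0, 0],
    [0, 0, 0],
    [0, 0, 0],
    [0, 0, 0],
    [0, 0, 0],
    [0, 0, 0],
    [0, 0, 0],
  ],
)

```text
clock: 56.15
tcp_pos: [0.6178, 0.09, 0.3606]
eef_rot: [2.916, 1.566, 2.88]
force: [0.3, -0.1, -0.6]
width: 0.713
```

```bash
cat > fin.py <<'E'
from h import *
import sys
p,y,o=pose();print(p,y,o["clock"],o["width"]*87,o["force"])
w=grab("wrist",sys.argv[1]);Q=cloud(w).reshape(-1,3);im=w["img"]
for k in (1,2,3,4):
    d=Q[:,:2]-nestc(k);a=d@EX;b=d@EY
    m=(abs(a)<.018)&(abs(b)<.028)&(Q[:,2]>.02)&(Q[:,2]<.07)
    s=np.linalg.lstsq(np.c_[a[m],b[m],np.ones(m.sum())],Q[m,2],rcond=None)[0]
    P=onplane(w,np.stack(np.meshgrid(np.arange(560),np.arange(232)),-1).reshape(-1,2),.042)[:,:2]-nestc(k)
    g=im[:232].max(2).reshape(-1)
    white=(abs(P@EX)<.03)&(abs(P@EY)<.0355)&(g>130)
    print(k,"slopes",s.round(3),"white ext",np.percentile(P[white]@EX,[1,99]).round(4),np.percentile(P[white]@EY,[1,99]).round(4),white.sum())
d=Q[:,:2]-HC;a=d@EX;b=d@EY;m=(a<-.025)&(a>-.065)&(abs(b)<.13)&(Q[:,2]>.0)&(Q[:,2]<.05)
print("leaf",np.polyfit(a[m],Q[m,2],1))
E
python3 fin.py w31
```

```text
[0.61778711 0.08995567 0.36060505] -2.0622833738037945 56.15 62.05649618825301 [ 0.30654145 -0.0880556  -0.58440796]
1 slopes [-0.002  0.001  0.042] white ext [-0.0193  0.0238] [-0.0301  0.035 ] 1476
2 slopes [-0.     0.003  0.042] white ext [-0.0192  0.0233] [-0.0295  0.033 ] 1230
3 slopes [-0.005  0.001  0.042] white ext [-0.0219  0.0217] [-0.0301  0.0325] 1134
4 slopes [-0.012 -0.002  0.042] white ext [-0.0276  0.015 ] [-0.0296  0.0336] 963
leaf [-0.00642707  0.02242181]
```

View pics/w31.png

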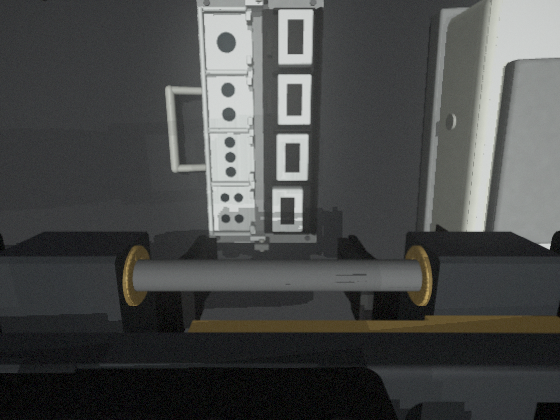

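```bash
python3 -c "
from cell import finish_job
print(finish_job())"
```

```text
the job is handed in; nothing more can be done
None
```

I handed the job in at about 56 s. All four carriers were present. I loaded them face-up into pockets 1 to 4 in order, swung the leaf right over and back open, and they now lie face-down in their own places of the nest.

**Corrections along the way:**
- **Tilted carriers:** after the swing back, carriers 1, 2 and 4 sat about 5–6 mm outward and tilted 0.07–0.09 rad on the sloping outer wall. I centred each with a light squeeze of the fingers, not a grip.
- **Grip on the handle:** partway through the swing-over the grip fought the handle with about 28 N. I let go, gripped again more lightly and carried on.

**Last checks, from the wrist camera:**
- **Carriers flat:** depth-fit tilts were at most about 0.012 rad, and the tops were at 42 mm as they should be.
- **Carrier positions:** carriers 1, 2 and 3 were within about 2 mm of centre across the hinge. Carrier 4 came to rest against the hinge-side wall, about 6 mm off centre. That is inside the 10 mm limit, so I left it. Along the hinge all were within about 3 mm.
- **Leaf:** it was open, with a slope of about 0.006 rad.
- **Robot:** it was clear of everything.
- **Bystanders:** in the last top view, taken before the centring squeezes, the dish, tip box, jar and marker looked where they started. The spatula was partly hidden by the arm.

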